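# Load a cuvette holder into the photometer

## Task

Slide the photometer's flat sample tray all the way out from under the clear shield by pressing down on its top and dragging it back. Stand the long four-cuvette holder on it, inside the outline marked on the tray, and then push the tray fully home with the holder still upright inside the outline. Do not knock the shield, and leave the other bench things where they stand.

Things in the scene. Friction and masses are not known exactly. Their poses are not given: they have to be found in the camera images.
- reader: White bench photometer, fixed. Origin: centre of its front part at bench level; x points to its back, y to its left, z up. Deck 40 mm above the bench, y -120 to 120, x -155 (front edge) to 110 mm; behind that a housing 140 mm high up to x = 250. Two rails 8 mm wide rise 8 mm above the deck at y = +-73 mm, beside the tray's path.
- shield: Clear plastic shield fixed on the photometer over the tray's home, open at the front. Frame: the photometer's. Flat roof 4 mm thick, underside 130 mm above the bench (80 mm above the tray's top), from x = -45 (front edge) to 110 mm; side walls 6 mm thick at y = +-105 mm over the same x.
- tray (a joint): Travel of the sample tray on the deck (m): 0 fully home under the shield, 0.12 fully out towards the photometer's front (-x), stops at both ends. Starts 0 to 5 mm out. Slides level with about 2 N friction and stays where left. Home, the tray's front edge lies 15 mm behind the shield's front edge; fully out, the outline is clear of the shield.
- tray_mark (a point): The sample tray: plain flat aluminium plate 110 mm (x) by 130 mm (y) by 10 mm thick lying on the deck, no handle. Point: centre of its upper face, 50 mm above the bench, moving with it; also the centre of the black outline printed there, inside 90 mm (x) by 50 mm (y). Axes as the photometer's: the tray opens along -x.
- tray_front (a point): Middle of the upper front edge of the tray, 55 mm in front (-x) of the tray_mark point, moving with the tray; the upright front face below it is 10 mm high down to the deck.
- holder: The long cuvette holder: loose dark steel block 70 mm (its x) by 30 mm (y) by 35 mm high, 0.14 to 0.28 kg, with four glass cuvettes 11 mm square in a row along x standing 10 mm out of its top (45 mm in all). Origin: centre of its underside; z up. To fit the outline its x must lie along the tray's x, either way round.
- short_holder: A short cuvette holder, 40 by 30 by 35 mm with only two cuvettes (45 mm high in all): not wanted, leave it. Origin: centre of underside.
- tube_rack: White rack of capped tubes, 70 (x) by 160 (y) by 104 mm high. Loose, leave it. Origin: centre of underside.
- beaker: Glass beaker, 68 mm across, 85 mm high. Loose, leave it. Origin: centre of underside.
- bottle: Amber bottle, 64 mm across, 140 mm high. Loose, leave it. Origin: centre of underside.
- dish: Clear petri dish, 94 mm across, 16 mm high. Loose, leave it. Origin: centre of underside.
- tip_box: Grey box with clear lid, 122 (x) by 82 (y) by 67 mm high. Loose, leave it. Origin: centre of underside.
- timer: White bench timer, 60 by 60 by 22 mm. Loose, leave it. Origin: centre of underside.
Mind the look-alikes: they are no part of the job. What is shaped like the holder but pink is not meant.

How it is judged:
On the way, in this order (a step that is already met when the one before it is completed fails the run):
1. the tray is dragged all the way out (value of joint tray above 0.108 m), for 0.2 s.
2. the long holder stands released inside the outline while the tray is out (x of holder in the frame of tray_mark between -0.013 and 0.013 m and y of holder in the frame of tray_mark between -0.013 and 0.013 m and z of holder in the frame of tray_mark between -0.004 and 0.004 m and angle between the x axis of holder and the x axis of tray_mark, either way round below 0.3 rad and angle between holder's own z axis and vertical below 0.1 rad and contact force between the fingers and holder below 0.05 N and value of joint tray above 0.095 m), for 0.2 s.
At the end, for the whole second after the job is handed in: The tray is home (within 6 mm of its inner stop) and the long holder stands released, upright and at rest on the tray inside the outline (centre within 13 mm of the outline's centre along each tray axis, its length within 0.30 rad of the tray's x axis) (x of holder in the frame of tray_mark between -0.013 and 0.013 m and y of holder in the frame of tray_mark between -0.013 and 0.013 m and z of holder in the frame of tray_mark between -0.004 and 0.004 m and angle between the x axis of holder and the x axis of tray_mark, either way round below 0.3 rad and angle between holder's own z axis and vertical below 0.1 rad and contact force between the fingers and holder below 0.05 N and value of joint tray below 0.006 m and linear speed of holder below 0.02 m/s); the robot touches nothing.
It fails at once if the shield is knocked (over 5 N) (contact force between shield and anything else above 5 N).
It fails at once if another bench thing is moved more than 30 mm (distance of any of short_holder, tube_rack, beaker, bottle, dish, tip_box, timer from where it was at the start of the episode above 0.03 m).
It also fails if it takes over 72 s, if anything falls off the work surface, if the arm or the gripper's body presses on something with over 40 N, if the wrist force passes 120 N, or if a joint passes its speed limit or range.

## Robot

A 7-joint arm with a two-finger parallel gripper is mounted at the origin on the work surface. World frame = base frame: x ahead of the robot, y to its left, z up, the work surface at z = 0. Lengths are in m, angles in rad, forces in N, time in s.
With the tool pointing down it reaches from about 0.4 to 0.85 m from the base axis. Payload 10.4 kg.
Tool frame: the origin (TCP) lies midway between the tips of the shut fingers; the grasp point (between the pads) lies 19 mm behind it (manip.hold_point_z is the distance from the TCP to the grasp point, in m); z points along the fingers, y is the line along which they close (so a half turn about z gives the same grasp; the last joint's range is limited). The gripper opens to 85 mm and grips with 20 to 120 N. Pads are 22 mm wide; open, the fingers measure 114 mm over their backs; the gripper's body (76 mm by 85 mm) begins 54 mm behind the grasp point. The pads swing forward as they close: fully open they stand 13 mm farther back than shut.
Start: joints at [-1.291, 0.332, -0.065, 1.46, 0.022, 1.35, -0.088], TCP at [0.186, 0.597, 0.231] pointing down, gripper open.
Joint ranges: [-2.6, 2.6], [-0.5, 2.12], [-1.47, 1.34], [0.16, 2.42], [-1.27, 4.41], [0.06, 2.06], [-2.6, 2.6]. Speed limits (rad/s): [2.22, 2.22, 2.79, 2.79, 3.14, 3.14, 3.14].

## Interface

Orientations are given as a unit quaternion [x, y, z, w].
In Python, from workcell import manip, eyes, job gives the robot as it stands.
- The arm moves only by the shell command python3 -m crank 'ROWS' [FORCE]. ROWS is JSON, a list that holds one entry, the list of rows, each a list of 7 numbers: the finger opening in cm, from 0 to 8.54, then the shift along the world's x, y, z in cm, then the turn, a rotation vector about the world's x, y, z in degrees. In form: [[[hand, x, y, z, ax, ay, az], ...]]. A call has 1 to 20 rows; each row shifts and turns the commanded pose from where the row before left it; what a row does not reach is not made up. A row lasts 1/8 s, in which the tool goes at most 62.5 mm and 10.7 degrees, less where a joint would pass 70% of its speed; a pose out of reach is approached as far as the arm can. A call with a gripper value outside its range is refused whole. The fingers move at their own pace and stop on an object; FORCE is the grip in N (left out, the last holds). Time passes only in rows, so rows that do not move let the fingers close. It gives the time, the measured TCP pose, the force, the opening and the grip force at its end, in the units of the state.
- manip.get_obs(): the state, without advancing time (a new reading comes with each control period).
- eyes.camera(name): name is "side" or "top" or "wrist"; returns (picture, depth): 480x640x3 uint8, red, green, blue; 480x640 float32, m along the optical axis (not along the pixel's ray), 0 where there is no reading.
- eyes.camera_params(name): a dict with "fx", "fy", "cx", "cy" (pixels), "world_from_camera" (4x4, takes a point from camera to world coordinates); the wrist camera has in their place "hand_eye" (4x4, takes a point from camera to tool coordinates, whose origin is the TCP and whose axes are the flange's). Camera axes: x right, y down, z forward; pixel columns grow to the right and rows downward; lengths in m; the calibration is good to about 2 mm. A picture is of the moment at which its call begins: read the wrist's pose just before it. camera_params takes no time and is no camera call.
- job.hand_in(): hands the job in; it is judged then, once.
The state is a dict: "clock": time; "joint_pos": joint angles; "joint_velocities": joint speeds; "tau": joint torques, N m; "position": TCP position; "ee_rot": TCP orientation; "ft_force": force on the tool from outside, world axes, zero at the start; "torque": the same for the moment, N m; "grip_width": opening from 0.0 (shut) to 1.0 (fully open); "grasp_force": force on a finger pad.
Only numpy, scipy, OpenCV 4.12 (cv2) and the standard library are available. Lean on these libraries where they do the work, as an engineer would, in place of code of your own. Each camera call takes 0.05 s, during which the arm holds its last target. There are 200 camera calls.

## Working session

There is one attempt and no reset: what is moved stays moved. The work goes in short steps, Python scripts to look and compute and a shell command to move; the robot and the scene stay as the last step left them, time stands still between calls to the robot, and variables do not carry over. Pictures are saved under pics/ and viewed, at most 11 in all, crops included, and the job is handed in when it is done.

```bash
mkdir -p pics; ls
python3 - <<'E'
from workcell import manip, eyes, job
import cv2,numpy as np
o=manip.get_obs();print(o['clock'],o['position'],o['ee_rot'],manip.hold_point_z)
for n in ("side","top"):
    p,d=eyes.camera(n);cv2.imwrite(f'pics/{n}0.png',p[:,:,::-1]);np.savez(f'{n}0.npz',p=p,d=d)
    print(n,eyes.camera_params(n))
E
```

```text
pics
0.0 [0.18623975 0.59622057 0.23053172] [ 1.50793090e-01  9.88565098e-01 -6.94723556e-04 -8.95100041e-05] 0.0187
side {'fx': 445.68907711182726, 'fy': 445.68907711182726, 'cx': 322.1695749446661, 'cy': 239.2635672438789, 'world_from_camera': array([[ 0.99594558, -0.0639412 ,  0.06327656,  0.47022889],
       [-0.0895394 , -0.77237716,  0.62882129, -0.68024802],
       [ 0.00866578, -0.63193753, -0.77497088,  0.87909835],
       [ 0.        ,  0.        ,  0.        ,  1.        ]])}
top {'fx': 494.1621196702923, 'fy': 494.1621196702923, 'cx': 325.85370604643435, 'cy': 232.1384480637813, 'world_from_camera': array([[ 0.00929117, -0.99526704,  0.09673258,  0.44155958],
       [-0.99977513, -0.01108999, -0.01807483,  0.0030863 ],
       [ 0.01906205, -0.09654289, -0.99514628,  1.17451744],
       [ 0.        ,  0.        ,  0.        ,  1.        ]])}
```

View pics/top0.png

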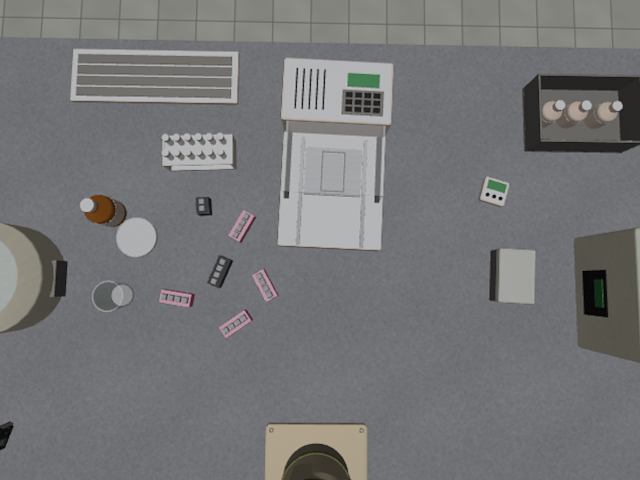

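View pics/side0.png

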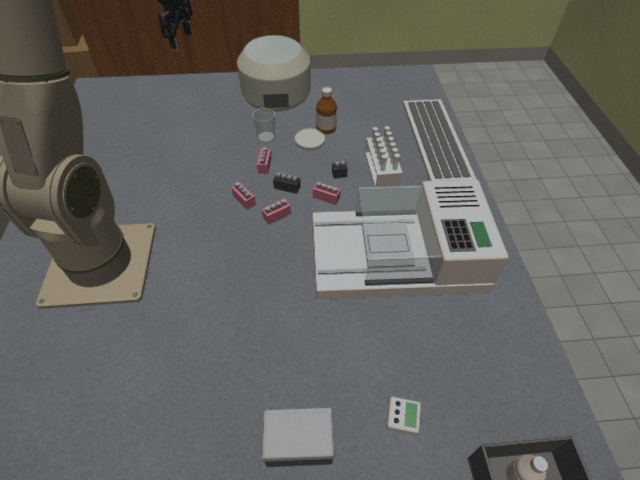

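Top view candidates: the long dark holder at (220,271) with four cuvettes. Look-alikes are the short dark one at (203,206) and four pink ones at (241,226), (264,285), (235,323) and (176,298). I choose (220,271). The tray outline is near (333,172), and the reader's front edge runs along row ~248. Next is a close crop of the holder and the reader.

Run:
```python
import cv2,numpy as np
p=cv2.imread('pics/top0.png')
a=cv2.resize(p[240:300,190:250],(480,480),interpolation=cv2.INTER_CUBIC)
b=cv2.resize(p[115:255,270:400],(0,0),fx=2.4,fy=2.4,interpolation=cv2.INTER_CUBIC)
m=np.zeros((480,800,3),np.uint8);m[:,:480]=a;m[:b.shape[0],485:485+b.shape[1]]=b[:,:315]
cv2.imwrite('pics/crop1.png',m)
```

```text
(no output)
```

View pics/crop1.png

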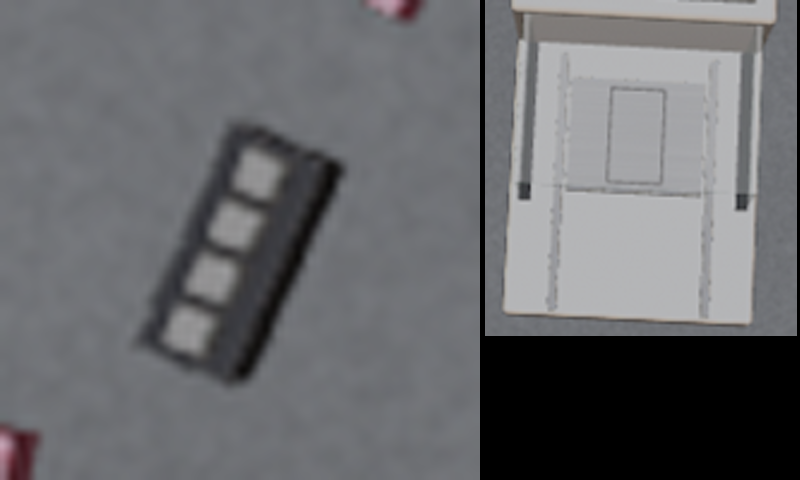

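The crop confirms the long dark four-cuvette holder and shows the outline, the front edge and the rails. Now I'll measure them.

```bash
cat > h.py <<'E'
import cv2,numpy as np
from workcell import manip, eyes
def ray(n,uv,z):
    c=eyes.camera_params(n);T=c['world_from_camera']
    uv=np.atleast_2d(uv).astype(float)
    d=np.c_[(uv[:,0]-c['cx'])/c['fx'],(uv[:,1]-c['cy'])/c['fy'],np.ones(len(uv))]@T[:3,:3].T
    return T[:3,3]+d*((z-T[2,3])/d[:,2])[:,None]
def cloud(n,d):
    c=eyes.camera_params(n);T=c['world_from_camera'];v,u=np.mgrid[:480,:640]
    P=np.stack([(u-c['cx'])/c['fx']*d,(v-c['cy'])/c['fy']*d,d],-1)
    return P@T[:3,:3].T+T[:3,3]
E
python3 - <<'E'
from h import *
z=np.load('top0.npz');P=cloud('top',z['d']);p=z['p'].astype(int)
f=lambda a:np.array([[270+(x-485)/2.4,115+y/2.4] for x,y in a])
print('front',ray('top',f([(503,311),(751,323)]),.04)[:,:2])
print('rails',ray('top',f([(565,55),(551,308),(714,62),(704,316)]),.048)[:,:2])
o=ray('top',f([(609,88),(666,88),(664,184),(607,182)]),.05)[:,:2];print('outl',o,o.mean(0))
print('trayfront',ray('top',f([(567,191),(703,195)]),.05)[:,:2])
h=P[240:300,190:250];m=(h[...,2]>.027)&(h[...,2]<.06)
ys,xs=np.nonzero(m);lab=cv2.connectedComponents(m.astype(np.uint8))[1]
L=lab[28:34,28:34];k=np.bincount(L[L>0]).argmax()
q=h[lab==k];print(len(q),q[:,2].min(),q[:,2].max(),np.median(h[:5,:5,2]))
r=cv2.minAreaRect(q[:,:2].astype(np.float32)*1000);print('holder',r)
f2=np.array([[190+x/8,240+y/8] for x,y in [(238,125),(330,160),(228,375),(142,343)]])
w=ray('top',f2,.035)[:,:2];print('hand top',w,w.mean(0))
# side
z=np.load('side0.npz');P=cloud('side',z['d']);p=z['p'].astype(int)
h=P[165:200,265:310];m=(h[...,2]>.012)&(p[165:200,265:310].sum(-1)<500)&(h[...,2]<.06)
q=h[m];print('side',len(q),cv2.minAreaRect(q[:,:2].astype(np.float32)*1000),q[:,2].max())
E
```

```text
front [[ 0.52188145  0.09330093]
 [ 0.51287035 -0.14458681]]
rails [[ 0.77121158  0.03719764]
 [ 0.52466102  0.04713298]
 [ 0.76639398 -0.10782245]
 [ 0.51857809 -0.09865966]]
outl [[ 0.73856677 -0.00586517]
 [ 0.73935789 -0.06108465]
 [ 0.6451398  -0.05967566]
 [ 0.64638753 -0.00487632]] [ 0.692363   -0.03287545]
trayfront [[ 0.63715545  0.03339272]
 [ 0.63491306 -0.09724113]]
415 0.02863362716025941 0.05120621211691345 -0.00020926655282571538
holder ((459.3868713378906, 228.65023803710938), (31.008468627929688, 69.88861083984375), 67.23768615722656)
hand top [[0.49540597 0.22565292]
 [0.48563083 0.19904974]
 [0.42404001 0.22635897]
 [0.43289828 0.25108888]] [0.45949377 0.22553763]
side 379 ((456.6528015136719, 236.42144775390625), (71.84400177001953, 173.6444091796875), 19.21483039855957) 0.0492997219873097
```

```bash
python3 -m crank '[[[0,2.2,-4.5,0,0,0,1.1],[0,2.2,-4.5,0,0,0,1.1],[0,2.2,-4.5,0,0,0,1.1],[0,2.2,-4.5,0,0,0,1.1],[0,2.2,-4.5,0,0,0,1.1],[0,2.2,-4.5,0,0,0,1.1],[0,2.2,-4.5,0,0,0,1.1],[0,2.2,-4.5,0,0,0,1.1],[0,2.2,-4.5,0,0,0,1.1],[0,2.2,-4.5,0,0,0,1.1],[0,2.2,-4.5,0,0,0,1.1],[0,2.2,-4.5,0,0,0,1.1],[0,2.2,-4.5,0,0,0,1],[0,2.2,-4.5,0,0,0,1],[0,0,0,0,0,-10,0],[0,0,0,0,0,-10,0],[0,0,0,0,0,-10,0],[0,0,0,0,0,-10,0],[0,0,0,0,0,-10,0],[0,0,0,0,0,-10,0]]]'; python3 -c "
from workcell import manip;o=manip.get_obs();print(o['joint_pos'],o['ft_force'])"
```

```text
clock: 2.6
position: [0.4832, -0.0156, 0.2419]
ee_rot: [0.001, 0.933, 0.031, 0.359]
ft_force: [-1.2, 1.4, 0.3]
grip_width: 0.001
grasp_force: 0.0
[-0.0563325  -0.49408382  0.01180927  2.39090485 -0.04659588  0.5090722
  1.55665346] [-1.1651316   1.37077282  0.28105462]
```

```bash
python3 -m crank '[[[0,4,-0.6,0,0,0,0],[0,4,-0.4,0,0,0,0],[0,2,0,0,0,-6,0],[0,0,0,0,0,-6,0],[0,0,0,0,0,-6,0],[0,0,0,0,0,0,0]]]'; python3 -c "
from workcell import manip;o=manip.get_obs();print(o['joint_pos'],o['ft_force'])
from scipy.spatial.transform import Rotation as R
print(R.from_quat(o['ee_rot']).as_matrix().round(3))"
```

```text
clock: 3.35
position: [0.5828, -0.0307, 0.2439]
ee_rot: [-0.0, 0.888, 0.025, 0.458]
ft_force: [1.0, 0.3, 0.8]
grip_width: -0.003
grasp_force: 0.0
[-0.22485826 -0.29317545  0.2006332   2.38038861  0.15898355  0.09626104
  1.4183235 ] [0.98690994 0.29388225 0.82807173]
[[-0.58  -0.023  0.814]
 [ 0.022  0.999  0.045]
 [-0.815  0.044 -0.578]]
```

```bash
python3 -m crank '[[[0,0.2,0,-4,-1,0,-2],[0,0,0,-4,-1,0,-2],[0,0,0,-4,-0.5,-1.5,-1],[0,0,0,-2.5,0,-1.5,0],[0,0,0,0,0,-1.5,0],[0,0,0,0,0,0,0]]]'; python3 -c "
from workcell import manip;o=manip.get_obs();print(o['joint_pos'],o['ft_force'])
from scipy.spatial.transform import Rotation as R
print(R.from_quat(o['ee_rot']).as_matrix().round(3))"
```

```text
clock: 4.1
position: [0.5853, -0.052, 0.2211]
ee_rot: [0.019, 0.886, -0.011, 0.463]
ft_force: [-0.0, 0.1, -0.6]
grip_width: -0.001
grasp_force: 0.0
[-0.15376374 -0.2371985   0.1216851   2.40729479  1.50003751  0.08351916
  0.0510273 ] [-0.0071271   0.09849025 -0.61020398]
[[-0.57   0.044  0.82 ]
 [ 0.023  0.999 -0.038]
 [-0.821 -0.003 -0.57 ]]
```

```bash
python3 -m crank '[[[0,0,0.5,0,0,-3,0],[0,0,0.5,0,0,-3,0],[0,0,0.5,0,0,-3,0],[0,0,0,0,0,-3,0],[0,0,0,0,0,-3,0],[0,0,0,0,0,0,0]]]'; python3 -c "
from workcell import manip;o=manip.get_obs();print(o['joint_pos'],o['ft_force'])
from scipy.spatial.transform import Rotation as R
print(R.from_quat(o['ee_rot']).as_matrix().round(3))"
```

```text
clock: 4.85
position: [0.5932, -0.0733, 0.2403]
ee_rot: [0.035, 0.859, -0.045, 0.51]
ft_force: [-1.1, -1.0, -0.2]
grip_width: 0.001
grasp_force: 0.0
[ 0.46304184 -0.21517162 -0.45389386  2.41371601  2.79518462  0.15245777
 -1.31558321] [-1.06063559 -1.02039101 -0.21278613]
[[-0.478  0.105  0.872]
 [ 0.014  0.994 -0.113]
 [-0.878 -0.042 -0.477]]
```

```bash
python3 -m crank '[[[0,0,1,-2,1,-1,2],[0,0,1,-3,1,0,2],[0,0,1,-3,0,0,1],[0,0,1,-3,0,0,0],[0,0,0,-3,0,0,0],[0,0,0,0,0,0,0]]]'; python3 -c "
from workcell import manip;o=manip.get_obs();print(o['joint_pos'],o['ft_force'])
from scipy.spatial.transform import Rotation as R
print(R.from_quat(o['ee_rot']).as_matrix().round(3))"
```

```text
clock: 5.6
position: [0.6047, -0.0653, 0.1864]
ee_rot: [0.02, 0.855, -0.048, 0.516]
ft_force: [0.5, -0.1, 0.2]
grip_width: 0.004
grasp_force: 0.0
[ 1.34570207 -0.04962783 -1.32734864  2.41556747  2.95327855  0.35170513
 -1.41305007] [ 0.51230799 -0.08728775  0.19612045]
[[-0.467  0.085  0.88 ]
 [-0.015  0.995 -0.103]
 [-0.884 -0.061 -0.463]]
```

```bash
cat > fk.py <<'E'
import numpy as np
from scipy.spatial.transform import Rotation as R
from scipy.optimize import least_squares
D=[([-1.291,.332,-.065,1.46,.022,1.35,-.088],[.18624,.59622,.2305]),
([-0.0563325,-0.49408382,0.01180927,2.39090485,-0.04659588,0.5090722,1.55665346],[.4832,-.0156,.2419]),
([-0.22485826,-0.29317545,0.2006332,2.38038861,0.15898355,0.09626104,1.4183235],[.5828,-.0307,.2439]),
([-0.15376374,-0.2371985,0.1216851,2.40729479,1.50003751,0.08351916,0.0510273],[.5853,-.052,.2211]),
([0.46304184,-0.21517162,-0.45389386,2.41371601,2.79518462,0.15245777,-1.31558321],[.5932,-.0733,.2403]),
([1.34570207,-0.04962783,-1.32734864,2.41556747,2.95327855,0.35170513,-1.41305007],[.6047,-.0653,.1864])]
S0=0.
def fk(q,k):
    h,a,b,c,e1,e2,e3=k[:7]
    r=R.from_euler('z',q[0]+k[7]); p=np.array([0,0,h])
    r=r*R.from_euler('y',q[1]); p=p+r.apply([0,0,a]); r=r*R.from_euler('z',q[2]); p=p+r.apply([e1,0,0])
    r=r*R.from_euler('y',q[3]); p=p+r.apply([e2,0,0]); r=r*R.from_euler('z',q[4]); p=p+r.apply([0,0,b])
    r=r*R.from_euler('y',q[5]); p=p+r.apply([e3,0,0]); p=p+r.apply([0,0,c])
    return p,r*R.from_euler('z',q[6]+k[8])
E
cat > t.py <<'E'
from fk import *
best=None
for z1 in (0,np.pi,np.pi/2):
    f=lambda k:np.concatenate([fk(q,k)[0]-p for q,p in D])
    s=least_squares(f,[.33,.35,.35,.3,0,0,0,z1,0])
    if best is None or s.cost<best.cost:best=s
print(best.x.round(4),(best.fun.reshape(-1,3)*1000).round(1))
for q,p in D: print(fk(q,best.x)[1].as_matrix()[:,2].round(3))
np.save('k.npy',best.x)
E
python3 t.py
```

```text
[ 0.2662 -0.9094 -0.3637  0.2996 -0.1579 -1.0222  0.01   -0.1768  0.    ] [[-204.8  -10.1    4.5]
 [ -27.7  -95.1    4.9]
 [ -54.2  -77.2   -8.8]
 [ -10.4  -37.5    1.3]
 [  17.    -2.9    2.7]
 [  24.7   -9.6   -4.6]]
[ 0. -0. -1.]
[ 0.649 -0.174 -0.741]
[ 0.794 -0.187 -0.578]
[ 0.814 -0.107 -0.57 ]
[ 0.878 -0.043 -0.477]
[ 0.885 -0.053 -0.463]
```

```bash
cat > t.py <<'E'
from fk import *
import itertools
Z=[(0,0,-1),None,(.814,.045,-.578),(.82,-.038,-.57),(.872,-.113,-.477),(.88,-.103,-.463)]
res=[]
for sg in itertools.product((1,-1),repeat=3):
    s7=np.array([sg[0],1,sg[1],1,sg[2],1,1])
    def f(k):
        o=[]
        for (q,p),z in zip(D,Z):
            P,r=fk(np.array(q)*s7,k);o+=list(P-p)
            if z: o+=list(.3*(r.apply([0,0,1])-z))
        return np.array(o)
    s=least_squares(f,[.33,.35,.35,.3,0,0,0,0,0]);res.append((s.cost,sg,s))
res.sort(key=lambda t:t[0])
for c,g,s in res[:3]:print(c,g)
s=res[0][2];print(s.x.round(4),(s.fun*1000).round(1));np.save('k.npy',np.r_[s.x,res[0][1]])
E
python3 t.py
```

```text
0.0009312090283796527 (-1, -1, -1)
0.001522690693734042 (-1, -1, 1)
0.034652721422945815 (1, 1, 1)
[ 2.88600e-01  4.28900e-01  4.96100e-01  3.31200e-01  9.90000e-03
  2.10000e-02  3.70000e-03 -6.28000e-02 -1.00211e+01] [ -7.3   2.4   0.2   0.1   0.1   0.    5.   15.3   2.4  -7.8  10.4  -1.6
   0.5 -15.5  -0.1  -8.9   7.   -0.1  -1.1 -15.4  -0.1   3.5   1.8  -0.7
  -2.7 -16.2   0.1   7.7 -11.7  -0.2  -2.4 -16.6  -0.1]
```

```bash
cat > fk.py.new <<'E'
def fk7(q,k):
    h,a,b,c,e1,e2,e3,y1,y2,y3=k
    q=np.array(q)*[-1,1,-1,1,-1,1,1]
    r=R.from_euler('z',q[0]); p=np.array([0,0,h])
    r=r*R.from_euler('y',q[1]); p=p+r.apply([0,y1,a]); r=r*R.from_euler('z',q[2]); p=p+r.apply([e1,y2,0])
    r=r*R.from_euler('y',q[3]); p=p+r.apply([e2,y3,0]); r=r*R.from_euler('z',q[4]); p=p+r.apply([0,0,b])
    r=r*R.from_euler('y',q[5]); p=p+r.apply([e3,0,c])
    return p,r
E
cat fk.py.new >> fk.py
cat > t2.py <<'E'
from fk import *
Z=[(0,0,-1),None,(.814,.045,-.578),(.82,-.038,-.57),(.872,-.113,-.477),(.88,-.103,-.463)]
def f(k):
    o=[]
    for (q,p),z in zip(D,Z):
        P,r=fk7(q,k);o+=list(P-p)
        if z:o+=list(.3*(r.apply([0,0,1])-z))
    return np.r_[o,1e-2*np.array(k[7:])]
s=least_squares(f,[.29,.43,.5,.33,0,0,0,0,0,0]);k=s.x;print(k.round(4),(s.fun*1000).round(1))
np.save('k.npy',k)
lo=np.array([-2.6,-.5,-1.47,.16,-1.27,.06])+.01;hi=np.array([2.6,2.12,1.34,2.42,4.41,2.06])-.01
def solve(x,y,z,t,y7=-2.2):
    t=np.radians(t);w=np.radians(y7);d=np.array([np.sin(t)*np.cos(w),np.sin(t)*np.sin(w),-np.cos(t)]);best=None
    for q0 in ([0,0,0,2.2,.0,.3],[0,0,0,2.2,3.14,.3],[0,.3,0,2.2,3.14,.8],[1.2,.3,-1.2,2.2,3.1,.4],[-1,.3,1,2.2,0.,.4],[0,.3,0,2.,0,.5]):
        g=lambda q:np.r_[fk7(np.r_[q,0],k)[0]-[x,y,z],.3*(fk7(np.r_[q,0],k)[1].apply([0,0,1])-d),1e-4*q[0],1e-4*q[2]]
        s=least_squares(g,q0,bounds=(lo,hi))
        e=np.abs(s.fun[:6]).max()
        if best is None or e<best[0]-1e-3:best=(e,s.x)
    return best
for P in [(.6525,-.033,.06),(.60,-.033,.075),(.60,-.03,.186),(.57,-.03,.08),(.53,-.03,.06)]:
  for t in (0,40,50,55,60,65):
    e,q=solve(*P,t);print(P,t,round(e*1000,1),q.round(2))
E
python3 t2.py
```

```text
[ 2.566e-01  4.485e-01  4.883e-01  3.432e-01  1.100e-03 -8.000e-04
 -1.000e-04 -2.240e-02 -1.160e-02 -1.160e-02] [-0.4  0.1  0.   0.1  0.1  0.  -0.2  0.1  0.1  0.2  0.   0.1  0.1 -0.1
 -0.1  0.1 -0.2 -0.1  0.1  0.  -0.1 -0.1 -0.3 -0.  -0.   0.1  0.1 -0.
 -0.1 -0.1  0.1 -0.1 -0.1 -0.2 -0.1 -0.1]
(0.6525, -0.033, 0.06) 0 0.0 [-0.01  0.53 -0.01  1.56  0.01  1.05]
(0.6525, -0.033, 0.06) 40 0.0 [ 0.02  0.25 -0.08  2.18  1.31  0.07]
(0.6525, -0.033, 0.06) 50 0.0 [-0.03  0.27 -0.03  2.29  2.87  0.3 ]
(0.6525, -0.033, 0.06) 55 0.0 [-0.03  0.3  -0.03  2.34  2.94  0.46]
(0.6525, -0.033, 0.06) 60 0.0 [-0.03  0.35 -0.03  2.37  2.98  0.63]
(0.6525, -0.033, 0.06) 65 0.0 [-0.04  0.41 -0.04  2.4   3.    0.81]
(0.6, -0.033, 0.075) 0 0.0 [-0.01  0.41 -0.01  1.7   0.    1.03]
(0.6, -0.033, 0.075) 40 0.0 [-0.01  0.12 -0.04  2.3   1.11  0.07]
(0.6, -0.033, 0.075) 50 0.0 [ 0.02  0.14 -0.09  2.41  2.82  0.29]
(0.6, -0.033, 0.075) 55 0.0 [ 1.11  0.46 -1.2   2.41  2.52  0.56]
(0.6, -0.033, 0.075) 60 10.9 [ 1.31  1.   -1.46  2.41  2.47  0.88]
(0.6, -0.033, 0.075) 65 22.3 [ 1.33  1.25 -1.46  2.41  2.64  1.  ]

[... 474 characters left out ...]
40 0.0 [ 0.    0.04 -0.07  2.36  1.06  0.08]
(0.57, -0.03, 0.08) 50 4.2 [ 1.34  0.49 -1.46  2.41  2.14  0.5 ]
(0.57, -0.03, 0.08) 55 17.3 [ 1.32  0.62 -1.46  2.41  2.25  0.61]
(0.57, -0.03, 0.08) 60 31.1 [ 1.31  0.79 -1.46  2.41  2.37  0.74]
(0.57, -0.03, 0.08) 65 45.3 [ 1.32  1.04 -1.46  2.41  2.52  0.89]
(0.53, -0.03, 0.06) 0 0.0 [-0.02  0.29 -0.01  1.9   0.01  0.95]
(0.53, -0.03, 0.06) 40 0.6 [ 1.38  0.27 -1.46  2.41  1.65  0.28]
(0.53, -0.03, 0.06) 50 26.9 [ 1.35  0.47 -1.46  2.41  2.    0.45]
(0.53, -0.03, 0.06) 55 41.0 [ 1.34  0.6  -1.46  2.41  2.13  0.56]
(0.53, -0.03, 0.06) 60 56.1 [ 1.34  0.78 -1.46  2.41  2.27  0.69]
(0.53, -0.03, 0.06) 65 72.7 [ 1.36  1.06 -1.46  2.41  2.45  0.84]
```

```bash
cat > st.py <<'E'
from workcell import manip;import numpy as np
from scipy.spatial.transform import Rotation as R
o=manip.get_obs();M=R.from_quat(o['ee_rot']).as_matrix();z=M[:,2]
print('J',np.round(o['joint_pos'],2),'F',np.round(o['ft_force'],1))
print('P',(o['position']*100).round(2),'tilt',np.degrees(np.arccos(-z[2])).round(1),'yawz',np.degrees(np.arctan2(z[1],z[0])).round(1),'yawy',np.degrees(np.arctan2(M[1,1],M[0,1])).round(1),'y.z',M[2,1].round(3))
E
python3 -m crank '[[[0,0,0.8,0,1,4,2],[0,0,0.8,0,1,4,2],[0,0,0.8,0,1,4,0],[0,0,0.8,0,0,0,0],[0,0,0,0,0,0,0]]]'; python3 st.py
```

```text
clock: 6.22
position: [0.6053, -0.0317, 0.1868]
ee_rot: [-0.004, 0.889, -0.009, 0.458]
ft_force: [0.3, 0.3, 0.0]
grip_width: -0.001
grasp_force: 0.0
J [ 1.06 -0.11 -1.04  2.34  3.64  0.11 -2.12] F [0.3 0.3 0. ]
P [60.53 -3.17 18.68] tilt 54.6 yawz -0.9 yawy 89.9 y.z -0.02
```

```bash
python3 -m crank '[[[0,0,0,-2,0.5,1.2,-0.5],[0,0,0,-2,0.5,1.2,-0.5],[0,0,0,-2,0,1.2,-0.3],[0,0,0,-2,0,1,0],[0,0,0,0,0,0,0]]]'; python3 st.py
```

```text
clock: 6.85
position: [0.6067, -0.0307, 0.1483]
ee_rot: [0.002, 0.895, -0.003, 0.446]
ft_force: [-0.1, 1.2, -0.2]
grip_width: -0.001
grasp_force: 0.0
J [ 1.22  0.07 -1.25  2.34  2.73  0.16 -1.13] F [-0.1  1.2 -0.2]
P [60.67 -3.07 14.83] tilt 52.9 yawz -0.5 yawy 89.6 y.z -0.003
```

```bash
python3 -m crank '[[[0,0,0,-1,0,0.7,-0.5],[0,0,0,-1,0,0.7,-0.5],[0,0,0,-1,0,0.7,-0.5],[0,0,0,-1,0,0.7,0],[0,0,0,-1,0,0,0],[0,0,0,-1,0,0,0],[0,0,0,-1,0,0,0],[0,0,0,0,0,0,0]]]'; python3 st.py
```

```text
clock: 7.85
position: [0.6072, -0.0303, 0.0792]
ee_rot: [0.013, 0.905, -0.009, 0.425]
ft_force: [0.6, 0.7, -0.3]
grip_width: 0.001
grasp_force: 0.0
J [ 0.89  0.28 -0.98  2.35  2.43  0.36 -0.77] F [ 0.6  0.7 -0.3]
P [60.72 -3.03  7.92] tilt 50.3 yawz -2.0 yawy 88.2 y.z -0.004
```

```bash
python3 -m crank '[[[0,0.9,0,-0.2,0,-1,0],[0,0.9,0,-0.2,0,-1,0],[0,1,0,-0.2,0,-1,0],[0,1,0,-0.2,0,-1,0],[0,0.9,-0.2,-0.1,0,-1,0],[0,0,0,-0.3,0,0,0],[0,0,0,0,0,0,0]]]'; python3 st.py
```

```text
clock: 8.72
position: [0.6537, -0.0325, 0.0668]
ee_rot: [0.013, 0.886, -0.009, 0.463]
ft_force: [-0.9, 0.8, -0.1]
grip_width: 0.002
grasp_force: 0.0
J [ 0.86  0.48 -0.97  2.29  2.56  0.54 -0.77] F [-0.9  0.8 -0.1]
P [65.37 -3.25  6.68] tilt 55.2 yawz -1.9 yawy 88.2 y.z -0.003
```

Run:
```python
from h import *
p,d=eyes.camera('side');q=cv2.resize(p[160:310,290:490],(800,600),interpolation=cv2.INTER_CUBIC);cv2.imwrite('pics/s1.png',q[:,:,::-1])
```

```text
(no output)
```

View pics/s1.png

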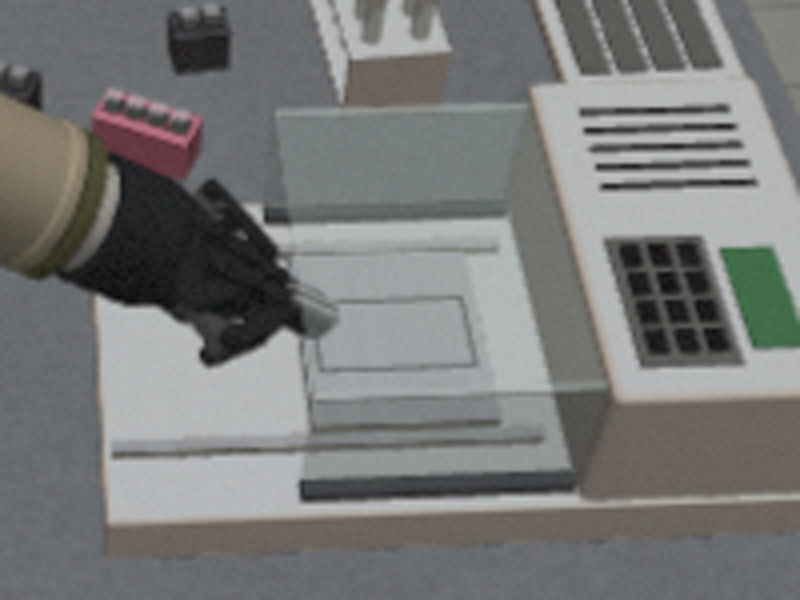

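The fingertips, around (320,315) in the crop, are under the roof over the tray's front and clear of the shield. I'll press down in small steps.

```bash
python3 -m crank '[[[0,0,0,-0.4,0,0,0],[0,0,0,-0.3,0,0,0],[0,0,0,-0.1,0,0,0],[0,0,0,0,0,0,0]]]'; python3 st.py
```

```text
clock: 9.28
position: [0.6539, -0.0325, 0.0588]
ee_rot: [0.013, 0.886, -0.009, 0.463]
ft_force: [0.9, 0.4, -0.7]
grip_width: 0.001
grasp_force: 0.0
J [ 0.85  0.51 -0.96  2.29  2.58  0.56 -0.77] F [ 0.9  0.4 -0.7]
P [65.39 -3.25  5.88] tilt 55.2 yawz -1.9 yawy 88.2 y.z -0.004
```

```bash
for i in 1 2 3; do python3 -m crank '[[[0,0,0,-0.15,0,0,0],[0,0,0,0,0,0,0]]]' | grep -E "pos|ft"; done
```

```text
position: [0.6541, -0.0325, 0.0575]
ft_force: [-0.2, -0.3, 0.4]
position: [0.6551, -0.0326, 0.0572]
ft_force: [0.1, -1.2, 6.8]
position: [0.6562, -0.0326, 0.0571]
ft_force: [-1.2, 0.9, 11.9]
```

```bash
python3 -m crank '[[[0,-0.1,0,-0.2,0,0,0],[0,-0.4,0.02,0,0,0,0],[0,-0.5,0.02,0,0,0,0],[0,-0.5,0.02,0,0,0,0],[0,0,0,0,0,0,0]]]'; python3 st.py
```

```text
clock: 10.65
position: [0.6425, -0.0321, 0.0569]
ee_rot: [0.012, 0.884, -0.01, 0.467]
ft_force: [-1.9, -0.2, 19.8]
grip_width: -0.001
grasp_force: 9.9
J [ 0.87  0.51 -0.97  2.32  2.61  0.59 -0.79] F [-1.9 -0.2 19.8]
P [64.25 -3.21  5.69] tilt 55.8 yawz -2.1 yawy 88.2 y.z -0.007
```

```bash
python3 -m crank '[[[0,-0.6,0.02,0,0,0.7,0],[0,-0.6,0.02,0,0,0.7,0],[0,-0.6,0.02,0,0,0.7,0],[0,-0.6,0.02,0,0,0.7,0],[0,-0.6,0.02,0,0,0.7,0]]]'; python3 st.py;  python3 - <<'E'
from h import *
p,d=eyes.camera('side');q=cv2.resize(p[160:310,290:490],(800,600),interpolation=cv2.INTER_CUBIC);cv2.imwrite('pics/s2.png',q[:,:,::-1])
E
```

```text
clock: 11.28
position: [0.6125, -0.031, 0.0565]
ee_rot: [0.012, 0.898, -0.011, 0.44]
ft_force: [1.6, 1.6, 15.4]
grip_width: -0.002
grasp_force: 7.8
J [ 0.89  0.41 -0.99  2.36  2.52  0.49 -0.78] F [ 1.6  1.6 15.4]
P [61.25 -3.1   5.65] tilt 52.2 yawz -2.1 yawy 88.2 y.z -0.008
```

View pics/s2.png

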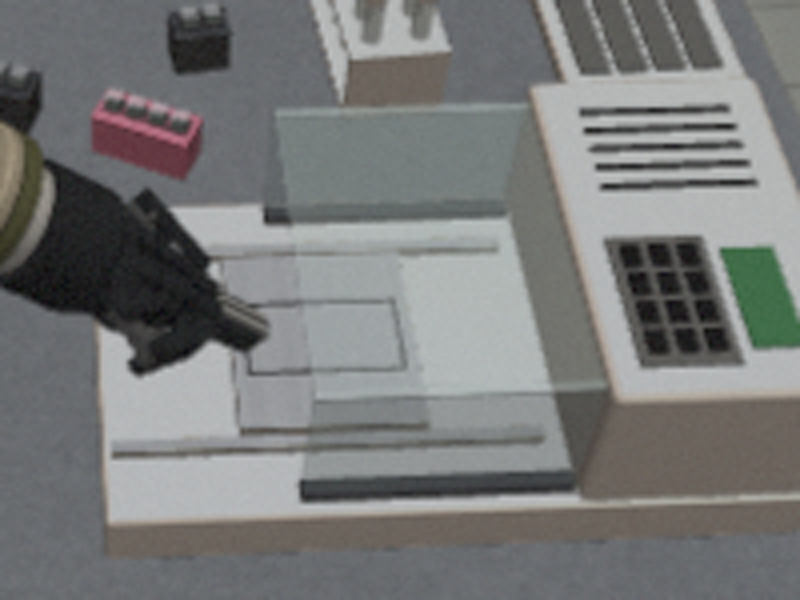

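The tray is moving with the fingers, with its front edge now near (235,350) in the crop. I'll carry on, easing the tilt as it comes.

```bash
python3 -m crank '[[[0,-0.6,0.02,-0.02,0,1.7,0],[0,-0.6,0.02,-0.02,0,1.7,0],[0,-0.6,0.02,-0.02,0,1.7,0],[0,-0.6,0.02,-0.02,0,1.7,0],[0,-0.6,0.02,-0.02,0,1.7,0],[0,-0.6,0.02,-0.02,0,1.7,0]]]'; python3 st.py
```

```text
clock: 12.08
position: [0.5767, -0.0295, 0.0553]
ee_rot: [0.011, 0.934, -0.011, 0.358]
ft_force: [2.8, -1.1, 8.3]
grip_width: -0.001
grasp_force: 4.5
J [ 0.68  0.19 -0.77  2.35  2.01  0.2  -0.43] F [ 2.8 -1.1  8.3]
P [57.67 -2.95  5.53] tilt 41.9 yawz -2.5 yawy 88.3 y.z -0.013
```

```bash
python3 -m crank '[[[0,-0.2,0,-0.2,0,0,0],[0,-0.6,0.02,-0.05,0,1.3,0],[0,-0.6,0.02,-0.05,0,1.3,0],[0,-0.6,0.02,-0.05,0,1.3,0],[0,-0.6,0.02,-0.05,0,1.3,0],[0,-0.6,0.02,-0.05,0,1.3,0],[0,-0.6,0.02,-0.02,0,1,0],[0,-0.3,0.02,0,0,0,0],[0,0,0,0,0,0,0]]]'; python3 st.py;  python3 - <<'E'
from h import *
p,d=eyes.camera('side');q=cv2.resize(p[160:310,290:490],(800,600),interpolation=cv2.INTER_CUBIC);cv2.imwrite('pics/s3.png',q[:,:,::-1])
E
```

```text
clock: 13.2
position: [0.5396, -0.0281, 0.0538]
ee_rot: [0.011, 0.954, -0.011, 0.3]
ft_force: [4.9, -3.6, 31.9]
grip_width: -0.005
grasp_force: 15.9
J [ 0.64  0.1  -0.72  2.35  0.85  0.16  0.68] F [ 4.9 -3.6 31.9]
P [53.96 -2.81  5.38] tilt 34.9 yawz -2.7 yawy 88.5 y.z -0.014
```

View pics/s3.png

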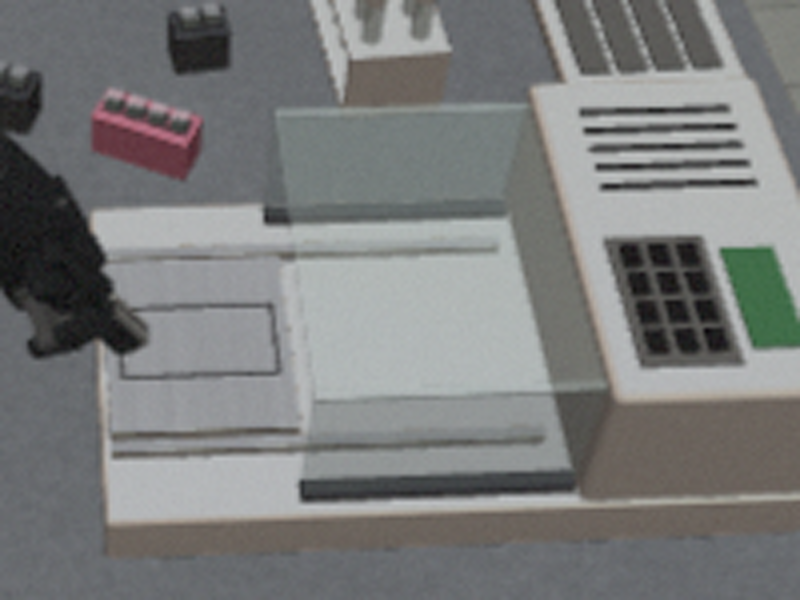

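The tray is almost fully out, with the outline's rear edge near (277,340) and clear of the shield. I'll drag a little further onto the stop, then lift and measure.

```bash
python3 -m crank '[[[0,-0.4,0.02,0.1,0,0,0],[0,-0.4,0.02,0,0,0,0],[0,0,0,0,0,0,0],[0,0,0,1,0,3,0],[0,0,0,3,0,8,0],[0,0,0,3,0,8,0],[0,0,0,3,0,8,0],[0,0,0,3,0,7,0],[0,-1,3,3,0,0,-2],[0,-1,4,1,0,0,-3],[0,-1,5,0,0,0,-3],[0,-1,5,0,0,0,-3]]]'; python3 st.py;  python3 - <<'E'
from h import *
print(ray('side',np.array([(275,304),(280,374),(122,378),(118,309)])/4+[290,160],.05).round(4))
p,d=eyes.camera('top');cv2.imwrite('pics/t2.png',cv2.resize(p[110:290,190:410],(0,0),fx=3.2,fy=3.2,interpolation=cv2.INTER_CUBIC)[:,:,::-1])
E
```

```text
clock: 14.75
position: [0.4845, 0.1398, 0.2132]
ee_rot: [0.106, 0.994, -0.02, 0.01]
ft_force: [0.8, 0.3, 0.0]
grip_width: -0.002
grasp_force: 0.0
J [ 0.56  0.2  -1.05  1.76  0.23  1.29  0.81] F [0.8 0.3 0. ]
P [48.45 13.98 21.32] tilt 2.6 yawz -70.2 yawy 77.8 y.z -0.038
[[ 0.627  -0.0047  0.05  ]
 [ 0.6224 -0.0577  0.05  ]
 [ 0.5299 -0.0529  0.05  ]
 [ 0.5321 -0.0007  0.05  ]]
```

View pics/t2.png

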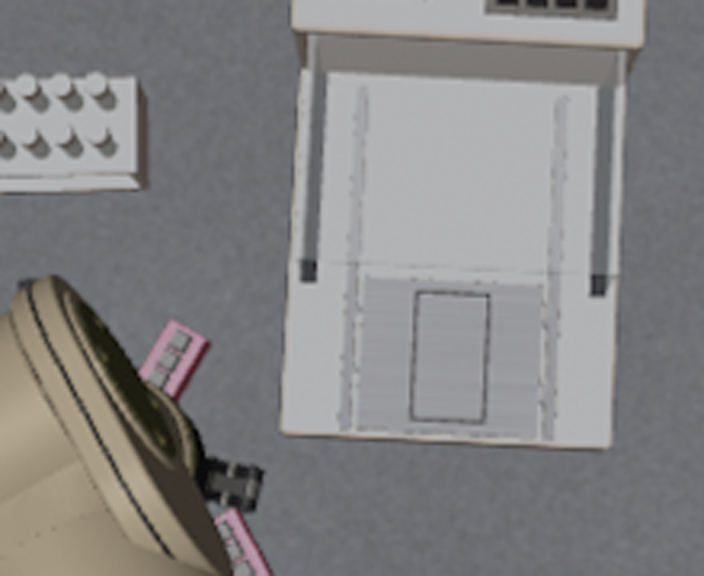

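The tray is out: outline corners (415,291), (490,294), (485,423) and (410,420), with its front at the deck edge. I'll compute the mark.

Run:
```python
from h import *
w=ray('top',np.array([(415,291),(490,294),(485,423),(410,420)])/3.2+[190,110],.05);print(w.round(4),w.mean(0).round(4))
```

```text
[[ 6.228e-01 -2.500e-03  5.000e-02]
 [ 6.213e-01 -5.640e-02  5.000e-02]
 [ 5.282e-01 -5.340e-02  5.000e-02]
 [ 5.298e-01  1.000e-04  5.000e-02]] [ 0.5755 -0.0281  0.05  ]
```

```bash
python3 -m crank '[[[6.5,-0.5,2.2,-1,0.6,0.2,-2.5],[6.5,-0.5,2.2,-2,0.6,0.2,-2.5],[6.5,-0.7,2.2,-2,0.6,0.2,-2.5],[6.5,-0.8,2.2,-2,0.7,0.3,-2.8],[6.5,0,0,0,0,0,0]]]'; python3 st.py;  python3 - <<'E'
from h import *
from scipy.spatial.transform import Rotation as R
o=manip.get_obs();p,d=eyes.camera('wrist');c=eyes.camera_params('wrist')
T=np.eye(4);T[:3,:3]=R.from_quat(o['ee_rot']).as_matrix();T[:3,3]=o['position'];T=T@c['hand_eye']
v,u=np.mgrid[:480,:640];P=np.stack([(u-c['cx'])/c['fx']*d,(v-c['cy'])/c['fy']*d,d],-1)@T[:3,:3].T+T[:3,3]
m=(P[...,2]>.028)&(P[...,2]<.06)&(d>0)&(np.hypot(P[...,0]-.459,P[...,1]-.228)<.055)&(np.ptp(p.astype(int),axis=2)<40)
n,lab,st,_=cv2.connectedComponentsWithStats(m.astype(np.uint8));k=1+st[1:,4].argmax()
q=P[lab==k];print(len(q),cv2.minAreaRect(q[:,:2].astype(np.float32)*1000),np.percentile(q[:,2],[5,50,95]))
cv2.imwrite('pics/w1.png',p[:,:,::-1])
E
```

```text
clock: 15.42
position: [0.4584, 0.2274, 0.1419]
ee_rot: [0.192, 0.981, -0.0, -0.004]
ft_force: [-0.3, -0.2, 0.1]
grip_width: 0.758
grasp_force: 0.0
J [ 0.36  0.32 -1.03  1.82  0.29  1.17  0.41] F [-0.3 -0.2  0.1]
P [45.84 22.74 14.19] tilt 0.4 yawz 175.5 yawy 67.9 y.z -0.002
4001 ((458.76434326171875, 230.17530822753906), (29.707670211791992, 69.92619323730469), 67.2432861328125) [0.03355851 0.03507881 0.04515232]
```

View pics/w1.png

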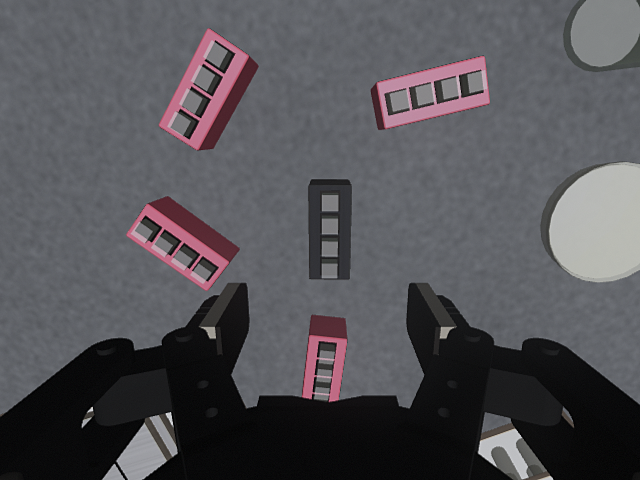

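The wrist view shows the dark four-cuvette holder at (330,229), centred and aligned between the open pads. Going down to grasp.

```bash
python3 -m crank '[[[6.5,0,0.2,-4,0,0,-0.6],[6.5,0,0,-4,0,0,0],[6.5,0,0,-4,0,0,0],[6.5,0,0,-1.4,0,0,0],[6.5,0,0,0,0,0,0],[2,0,0,0,0,0,0],[2,0,0,0,0,0,0],[2,0,0,0,0,0,0],[2,0,0,0,0,0,0],[2,0,0,0,0,0,0],[2,0,0,0,0,0,0]]]' 40; python3 st.py
```

```text
clock: 16.85
position: [0.461, 0.2289, 0.0105]
ee_rot: [0.199, 0.98, 0.0, -0.001]
ft_force: [-0.5, -0.9, 7.6]
grip_width: 0.346
grasp_force: 40.1
J [ 0.22  0.51 -0.91  1.93  0.49  0.95  0.25] F [-0.5 -0.9  7.6]
P [46.1  22.89  1.05] tilt 0.1 yawz 152.8 yawy 67.1 y.z 0.0
```

```bash
python3 -m crank '[[[2,0,0,1,0,0,0],[2,0,0,4,0,0,0],[2,0,0,5,0,0,0],[2,0,0,4,0,0,0],[2,1.6,-3.7,0,0,0,3],[2,1.6,-3.7,0,0,0,3],[2,1.6,-3.7,0,0,0,3],[2,1.6,-3.7,0,0,0,3],[2,1.6,-3.7,0,0,0,3],[2,1.6,-3.7,0,0,0,3],[2,1.6,-3.5,0,0,0,2.7],[2,0,0,0,0,0,0]]]'; python3 st.py
```

```text
clock: 18.35
position: [0.5726, -0.032, 0.1492]
ee_rot: [0.021, 1.0, -0.001, -0.002]
ft_force: [-0.3, 0.8, -1.4]
grip_width: 0.338
grasp_force: 40.1
J [ 0.74  0.45 -0.96  1.66  0.39  1.24  1.23] F [-0.3  0.8 -1.4]
P [57.26 -3.2  14.92] tilt 0.3 yawz -167.2 yawy 87.5 y.z -0.001
```

```bash
python3 -m crank '[[[2,0.1,0.2,-3,0,0,0.3],[2,0.1,0.2,-3,0,0,0],[2,0,0,-2.3,0,0,0],[2,0,0,0,0,0,0]]]'; python3 st.py; for i in 1 2 3; do python3 -m crank '[[[2,0,0,-0.15,0,0,0],[2,0,0,0,0,0,0]]]' | grep -E "pos|ft"; done
```

```text
clock: 18.85
position: [0.5729, -0.024, 0.065]
ee_rot: [0.016, 1.0, -0.0, -0.004]
ft_force: [-0.1, -0.0, -1.3]
grip_width: 0.341
grasp_force: 40.0
J [ 0.68  0.55 -0.91  1.74  0.48  1.1   1.16] F [-0.1 -0.  -1.3]
P [57.29 -2.4   6.5 ] tilt 0.4 yawz -178.2 yawy 88.1 y.z -0.0
position: [0.5746, -0.0243, 0.0656]
ft_force: [-0.0, -0.0, -1.6]
position: [0.5741, -0.0244, 0.0632]
ft_force: [-0.3, 0.0, -1.2]
position: [0.5739, -0.0243, 0.0614]
ft_force: [-0.3, -0.5, -1.6]
```

```bash
python3 -m crank '[[[2,0.1,-0.35,0,0,0,0],[2,0,0,-0.1,0,0,0],[2,0,0,0,0,0,0]]]'| grep -E "pos|ft"; python3 -m crank '[[[2,0,0,-0.1,0,0,0],[2,0,0,0,0,0,0]]]' | grep -E "pos|ft"; python3 -m crank '[[[2,0,0,-0.1,0,0,0],[2,0,0,0,0,0,0]]]' | grep -E "pos|ft"
```

```text
position: [0.5751, -0.028, 0.0606]
ft_force: [0.3, -0.2, -0.8]
position: [0.5757, -0.028, 0.0605]
ft_force: [-1.5, -0.8, 7.1]
position: [0.5766, -0.028, 0.0604]
ft_force: [-1.4, -1.3, 13.4]
```

```bash
python3 -m crank '[[[2,0,0,0.15,0,0,0],[3.5,0,0,0,0,0,0],[5.5,0,0,0,0,0,0],[6,0,0,0,0,0,0],[6,0,0,0,0,0,0],[6,0,0,2,0,0,0],[6,0,0,4,0,0,0],[6,0,0,4,0,0,0],[0,-1,0,4,0,0,0],[0,-3,0,2,0,0,0],[0,-3,0,0,0,0,0],[0,-3,0,0,0,0,0]]]'; python3 st.py
python3 - <<'E'
from h import *
p,d=eyes.camera('top');cv2.imwrite('pics/t3.png',cv2.resize(p[110:290,230:410],(0,0),fx=3.3,fy=3.3,interpolation=cv2.INTER_CUBIC)[:,:,::-1])
P=cloud('top',d);m=(P[...,2]>.075)&(P[...,2]<.1)&(np.hypot(P[...,0]-.575,P[...,1]+.028)<.05)
n,lab,st,_=cv2.connectedComponentsWithStats(m.astype(np.uint8))
for k in range(1,n):
  if st[k,4]>20:q=P[lab==k];print(len(q),cv2.minAreaRect(q[:,:2].astype(np.float32)*1000),np.percentile(q[:,2],[5,50,95]))
E
```

```text
clock: 21.98
position: [0.4744, -0.0272, 0.2212]
ee_rot: [0.016, 1.0, -0.001, -0.002]
ft_force: [-1.0, 0.0, 0.6]
grip_width: 0.004
grasp_force: 0.0
J [ 1.01  0.1  -1.09  1.81  0.1   1.29  1.44] F [-1.   0.   0.6]
P [47.44 -2.72 22.12] tilt 0.2 yawz -159.3 yawy 88.2 y.z -0.001
149 ((595.204833984375, -28.773555755615234), (29.20012092590332, 26.647689819335938), 89.7674560546875) [0.08223882 0.08634769 0.09697612]
```

View pics/t3.png

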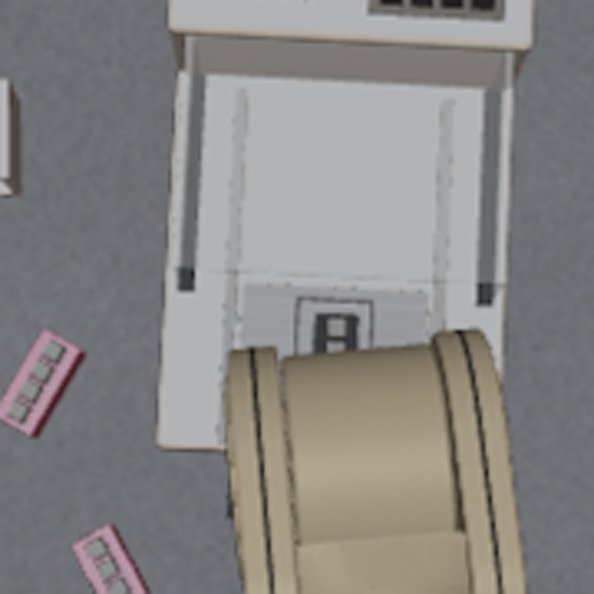

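The holder is upright in the outline, with its visible end near (335,330) and the depth fit giving a centre about (0.5735,-0.0288). I'll check reach for the push before moving.

```bash
sed -i '/^for P in/,$d' t2.py
cat >> t2.py <<'E'
for P in [(.50,-.026,.05),(.52,-.026,.05),(.54,-.027,.05),(.57,-.028,.05),(.6,-.03,.05),(.64,-.031,.05)]:
  for t in (25,30,35,40,45,50,55):
    e,q=solve(*P,t);print(P,t,round(e*1000,1),q.round(2)) if e<.002 else None
E
python3 t2.py|tail -n +4
```

```text
-0.1 -0.1  0.1 -0.1 -0.1 -0.2 -0.1 -0.1]
(0.5, -0.026, 0.05) 25 0.0 [ 0.14  0.02 -0.21  2.33  0.14  0.36]
(0.5, -0.026, 0.05) 30 0.0 [ 0.09 -0.01 -0.17  2.4   0.25  0.23]
(0.52, -0.026, 0.05) 25 0.0 [ 0.01  0.06 -0.07  2.29  0.14  0.36]
(0.52, -0.026, 0.05) 30 0.0 [ 0.02  0.03 -0.1   2.36  0.26  0.23]
(0.52, -0.026, 0.05) 35 0.0 [ 0.38  0.04 -0.46  2.41  0.73  0.12]
(0.54, -0.027, 0.05) 25 0.0 [-0.03  0.1  -0.03  2.25  0.13  0.36]
(0.54, -0.027, 0.05) 30 0.0 [-0.03  0.07 -0.04  2.32  0.24  0.24]
(0.54, -0.027, 0.05) 35 0.0 [-0.04  0.06 -0.04  2.38  0.64  0.11]
(0.54, -0.027, 0.05) 40 0.0 [ 0.76  0.12 -0.84  2.41  1.91  0.15]
(0.57, -0.028, 0.05) 25 0.0 [-0.05  0.16 -0.    2.18  0.11  0.37]
(0.57, -0.028, 0.05) 30 0.0 [-0.03  0.13 -0.03  2.25  0.22  0.24]
(0.57, -0.028, 0.05) 35 0.0 [-0.03  0.12 -0.03  2.32  0.58  0.12]
(0.57, -0.028, 0.05) 40 0.0 [ 0.06  0.12 -0.13  2.37  2.07  0.1 ]
(0.57, -0.028, 0.05) 45 0.0 [ 0.47  0.17 -0.56  2.41  2.5   0.25]
(0.6, -0.03, 0.05) 25 0.0 [-0.07  0.21  0.03  2.11  0.08  0.38]
(0.6, -0.03, 0.05) 30 0.0 [-0.03  0.19 -0.03  2.18  0.2   0.25]
(0.6, -0.03, 0.05) 35 0.0 [-0.03  0.18 -0.03  2.25  0.49  0.13]
(0.6, -0.03, 0.05) 40 0.0 [ 0.01  0.17 -0.08  2.31  2.    0.08]
(0.6, -0.03, 0.05) 45 0.0 [-0.04  0.18 -0.03  2.37  2.73  0.21]
(0.6, -0.03, 0.05) 50 0.0 [ 0.1   0.21 -0.18  2.41  2.83  0.37]
(0.6, -0.03, 0.05) 55 0.0 [ 1.14  0.66 -1.25  2.41  2.5   0.7 ]
(0.64, -0.031, 0.05) 25 0.0 [-0.02  0.29 -0.02  2.01  0.1   0.41]
(0.64, -0.031, 0.05) 30 0.0 [-0.02  0.27 -0.02  2.08  0.17  0.28]
(0.64, -0.031, 0.05) 35 0.0 [-0.03  0.25 -0.02  2.15  0.4   0.14]
(0.64, -0.031, 0.05) 40 0.0 [-0.01  0.25 -0.04  2.21  1.76  0.07]
(0.64, -0.031, 0.05) 45 0.0 [-0.03  0.25 -0.03  2.27  2.71  0.18]
(0.64, -0.031, 0.05) 50 0.0 [-0.03  0.27 -0.03  2.32  2.88  0.34]
(0.64, -0.031, 0.05) 55 0.0 [-0.04  0.31 -0.04  2.37  2.94  0.5 ]
```

```bash
python3 -m crank '[[[0,0.5,0.2,-4,0,0,0],[0,0.5,0,-4,0,0,0],[0,0.5,0,-4,0,0,0],[0,0.3,0,-4,0,0,0],[0,0,0,-1.6,0,0,0],[0,0,0,0,0,0,0]]]'; python3 st.py
```

```text
clock: 22.78
position: [0.4929, -0.0256, 0.0445]
ee_rot: [0.016, 1.0, -0.0, -0.002]
ft_force: [-0.5, 0.1, 1.0]
grip_width: -0.001
grasp_force: 0.0
J [ 0.81  0.42 -0.97  1.95  0.41  0.99  1.18] F [-0.5  0.1  1. ]
P [49.29 -2.56  4.45] tilt 0.3 yawz -175.6 yawy 88.1 y.z -0.001
```

```bash
python3 -m crank '[[[0,0.4,0,0,0,0,0],[0,0.4,0,0,0,0,0],[0,0.4,0,0,0,0,0],[0,0.4,-0.02,0,0,0,0],[0,0.4,-0.02,0,0,0,0],[0,0.4,-0.02,0,0,0,0],[0,0.4,-0.02,0,0,0,0],[0,0.4,-0.02,0,0,0,0]]]'; python3 st.py; python3 -m crank '[[[0,0.4,-0.02,0,0,0,0],[0,0.4,-0.02,0,0,0,0],[0,0.4,-0.02,0,0,0,0],[0,0.4,-0.02,0,0,0,0],[0,0.4,-0.02,0,0,0,0],[0,0.4,-0.02,0,0,0,0],[0,0.4,-0.02,0,0,0,0],[0,0.4,-0.02,0,0,0,0],[0,0.4,-0.02,0,0,0,0],[0,0.3,-0.02,0,0,0,0],[0,0.2,0,0,0,0,0],[0,0,0,0,0,0,0]]]'; python3 st.py
```

```text
clock: 23.78
position: [0.5251, -0.0267, 0.0439]
ee_rot: [0.016, 1.0, -0.0, -0.002]
ft_force: [-2.3, 0.6, 0.8]
grip_width: -0.0
grasp_force: 1.1
J [ 0.75  0.48 -0.93  1.88  0.46  1.02  1.16] F [-2.3  0.6  0.8]
P [52.51 -2.67  4.39] tilt 0.3 yawz -173.5 yawy 88.1 y.z -0.001
clock: 25.28
position: [0.5664, -0.0291, 0.0441]
ee_rot: [0.017, 1.0, -0.0, -0.002]
ft_force: [-0.2, 0.5, -0.3]
grip_width: 0.0
grasp_force: 0.2
J [ 0.69  0.56 -0.9   1.77  0.5   1.06  1.15] F [-0.2  0.5 -0.3]
P [56.64 -2.91  4.41] tilt 0.2 yawz -166.9 yawy 88.1 y.z -0.001
```

```bash
python3 -m crank '[[[0,-1.5,0,1,0,0,0],[0,-0.5,0,4.5,0,0,0],[0,0,0,4.5,0,-4,0],[0,0.5,0,0,0,-9,0],[0,1,0,0,0,-9,0],[0,1,0,0,0,-8,0],[0,1,0,0,0,-7,0],[0,0.5,0,0,0,-5,0],[0,0,0,0,0,-4,0],[0,0,0,0,0,-3,0],[0,0,0,0,0,0,0]]]'; python3 st.py
```

```text
clock: 26.65
position: [0.5853, -0.0257, 0.1482]
ee_rot: [0.013, 0.921, 0.01, 0.388]
ft_force: [-0.3, -0.2, 0.5]
grip_width: 0.002
grasp_force: 0.0
J [ 1.07 -0.06 -1.07  2.31 -0.63  0.08  2.14] F [-0.3 -0.2  0.5]
P [58.53 -2.57 14.82] tilt 45.7 yawz 0.7 yawy 89.1 y.z 0.029
```

```bash
python3 -m crank '[[[0,0,0,0.5,-1,0,-4],[0,0,0,0.5,-1,0,-4],[0,0,0,0,0,0,-3],[0,0,0,0,0,-2,0],[0,0,0,0,0,-2,0],[0,0,0,0,0,0,0]]]'; python3 st.py
```

```text
clock: 27.4
position: [0.5848, -0.0241, 0.161]
ee_rot: [0.086, 0.908, -0.032, 0.408]
ft_force: [-0.4, -0.4, 0.4]
grip_width: 0.002
grasp_force: 0.0
J [ 1.41 -0.3  -1.44  2.32 -0.89  0.07  2.09] F [-0.4 -0.4  0.4]
P [58.48 -2.41 16.1 ] tilt 48.3 yawz -9.9 yawy 79.5 y.z 0.011
```

```bash
python3 -m crank '[[[0,0,-0.2,0,0,7,0],[0,0,-0.2,0,0,7,0],[0,0,0,0,0,7,0],[0,0,0,0,0,4,0],[0,0,0,0,0,0,0]]]'; python3 st.py
```

```text
clock: 28.02
position: [0.5538, -0.0316, 0.1829]
ee_rot: [0.078, 0.973, -0.05, 0.212]
ft_force: [0.4, -0.0, -0.5]
grip_width: 0.001
grasp_force: 0.0
J [ 1.66 -0.5  -1.47  2.03 -0.59  0.78  1.85] F [ 0.4 -0.  -0.5]
P [55.38 -3.16 18.29] tilt 25.1 yawz -17.9 yawy 80.0 y.z -0.065
```

```bash
python3 -m crank '[[[0,-1,0,0.5,1,6,2],[0,-1,0,0,1,6,2],[0,0,0,0,1,6,2],[0,0,0,0,1,4,2],[0,0,0,0,0,0,0]]]'; python3 st.py
```

```text
clock: 28.65
position: [0.4777, -0.0297, 0.2136]
ee_rot: [0.007, 0.999, -0.014, 0.045]
ft_force: [0.4, 0.0, 1.1]
grip_width: 0.004
grasp_force: 0.0
J [ 1.8  -0.5  -1.47  1.88 -0.52  1.26  2.03] F [0.4 0.  1.1]
P [47.77 -2.97 21.36] tilt 5.4 yawz -17.7 yawy 89.2 y.z -0.027
```

```bash
python3 -m crank '[[[0,3,0,2,0,1,0],[0,4,0,2,0,1,0],[0,4,0,2,0,1,0],[0,4,0,2,0.5,1,0],[0,4,0,2,0.5,1,0],[0,2,0,0,0,0,0]]]'; python3 st.py
```

```text
clock: 29.4
position: [0.5357, -0.0231, 0.3528]
ee_rot: [0.006, 0.997, -0.007, 0.071]
ft_force: [0.8, -0.1, -1.6]
grip_width: 0.003
grasp_force: 0.0
J [ 1.93 -0.5  -1.47  1.56 -0.54  1.5   2.  ] F [ 0.8 -0.1 -1.6]
P [53.57 -2.31 35.28] tilt 8.2 yawz -5.8 yawy 89.3 y.z -0.013
```

```bash
python3 -m crank '[[[0,1,-5,0,0,1,0],[0,1,-5,0,0,1,0],[0,1,-5,0,0,1,0],[0,0,-5,0,0,1,0],[0,0,-5,-2,0,1,0],[0,0,-5,-2,0,1,0],[0,0,0,-2,0,0,0]]]'; python3 st.py
```

```text
clock: 30.28
position: [0.4477, -0.2794, 0.3115]
ee_rot: [0.008, 0.997, -0.027, 0.067]
ft_force: [0.5, 0.3, -0.0]
grip_width: 0.002
grasp_force: 0.0
J [ 2.42 -0.5  -1.47  1.66 -0.58  1.43  2.54] F [ 0.5  0.3 -0. ]
P [ 44.77 -27.94  31.15] tilt 8.3 yawz -22.3 yawy 88.9 y.z -0.053
```

```bash
cat > sim.py <<'E'
from fk import *
from workcell import manip
k=np.load('k.npy');o=manip.get_obs();q0=np.array(o['joint_pos']);R0=R.from_quat(o['ee_rot'])
S7=None
def full(q,s,c):
    p,r=fk7(q,k);return p,r*R.from_euler('z',s*q[6]+c)
for s in (1,-1):
    r=fk7(q0,k)[1];c=(r.inv()*R0).as_euler('zyx')[0]-s*q0[6]
    # check with start pose
    e=(full([-1.291,.332,-.065,1.46,.022,1.35,-.088],s,c)[1].inv()*R.from_quat([.1508,.98857,0,0])).magnitude()
    if e<.05:SC=(s,c)
lo=np.array([-2.6,-.5,-1.47,.16,-1.27,.06,-2.6]);hi=np.array([2.6,2.12,1.34,2.42,4.41,2.06,2.6])
def jac(q):
    p0,r0=full(q,*SC);J=np.zeros((6,7))
    for i in range(7):
        d=np.array(q);d[i]+=1e-5;p,r=full(d,*SC);J[:3,i]=(p-p0)/1e-5;J[3:,i]=(r*r0.inv()).as_rotvec()/1e-5
    return J
def go(q,p,r,n=15):
    """follow straight line to p,r with DLS + clip"""
    p0,ra=full(q,*SC);rv=(r*ra.inv()).as_rotvec()
    for i in range(1,n+1):
        pt=p0+(p-p0)*i/n;rt=R.from_rotvec(rv*i/n)*ra
        for _ in range(15):
            pc,rc=full(q,*SC);e=np.r_[pt-pc,(rt*rc.inv()).as_rotvec()]
            J=jac(q);dq=J.T@np.linalg.solve(J@J.T+1e-4*np.eye(6),e)
            q=np.clip(q+np.clip(dq,-.1,.1),lo,hi)
    pc,rc=full(q,*SC);return q,np.r_[(p-pc)*1000].round(1),np.degrees((r*rc.inv()).magnitude()).round(1)
def down(yaw,tilt):# yaw of tool y minus 90
    return R.from_euler('z',yaw,degrees=True)*R.from_euler('y',-tilt,degrees=True)*R.from_quat([0,1,0,0])
E
cat > t3.py <<'E'
from sim import *
print(SC)
J=jac(q0);n=np.linalg.svd(J)[2][6];print('null',n.round(2))
for P,y,t in [((.7,-.03,.25),0,0),((.75,-.03,.2),0,0),((.45,.25,.2),0,0),((.4,.45,.2),20,0),((.65,.3,.2),0,0),((.55,-.35,.15),0,0),((.65,-.3,.15),0,0),((.75,-.25,.15),-20,0),((.6,.3,.12),40,0),((.6,.3,.12),-40,0)]:
    print(P,y,t,*go(q0,np.array(P),down(y,t)))
E
python3 t3.py
```

```text
(-1, np.float64(1.5707963267948966))
null [ 0.18 -0.54  0.31  0.   -0.57  0.25  0.45]
(0.7, -0.03, 0.25) 0 0 [ 2.49402024 -0.5        -1.47        1.37155252 -0.79410113  1.54302088
  2.09916121] [ 142.2  217.4 -200.7] 29.7
(0.75, -0.03, 0.2) 0 0 [ 2.53775845 -0.5        -1.47        1.39790423 -0.83619308  1.45769228
  2.09719951] [ 184.7  257.3 -250.2] 35.6
(0.45, 0.25, 0.2) 0 0 [ 1.509099   -0.5        -1.47        1.77059663 -0.60413029  1.36105227
  1.54023678] [-27.9  85.4 -59.7] 12.3
(0.4, 0.45, 0.2) 20 0 [ 1.37950481 -0.5        -1.47        1.63750483 -0.69102274  1.39929329
  1.57572806] [ -77.3  159.5 -124.5] 22.0
(0.65, 0.3, 0.2) 0 0 [ 2.01884107 -0.5        -1.47        1.44716473 -0.80359322  1.44458444
  1.62997012] [  29.1  289.  -223.6] 33.3
(0.55, -0.35, 0.15) 0 0 [ 2.6        -0.5        -1.47        1.5586562  -0.74186544  1.35717375
  2.6       ] [  65.9   12.8 -220.1] 21.7
(0.65, -0.3, 0.15) 0 0 [ 2.6        -0.5        -1.47        1.45890244 -0.84366905  1.41171047
  2.55712834] [ 112.8   34.3 -275.2] 26.5
(0.75, -0.25, 0.15) -20 0 [ 2.6        -0.5        -1.47        1.34451031 -0.93483718  1.46242601
  2.10785445] [ 164.4   49.6 -338.1] 31.8
(0.6, 0.3, 0.12) 40 0 [ 1.82035056 -0.5        -1.47        1.72533508 -0.74755312  1.26281618
  2.33333568] [  27.   256.8 -174.4] 29.4
(0.6, 0.3, 0.12) -40 0 [ 1.82639454 -0.5        -1.47        1.730283   -0.74662728  1.2609238
  0.93640594] [  28.2  261.5 -172. ] 29.8
```

```bash
cat > t4.py <<'E'
from sim import *
out=[]
for x in (.3,.4,.5):
 for y in (-.3,-.1,.15):
  for z in (.45,.6):
   for yaw,rot in ((0,(0,0)),(0,(30,-30)),(0,(-30,30)),(30,(0,0)),(-30,(0,0))):
    r=R.from_euler('xy',rot,degrees=True)*down(yaw,0)
    q,e,a=go(q0,np.array([x,y,z]),r,8)
    q2,e2,a2=go(q,np.array([.55,-.03,.2]),down(-2,0),8)
    out.append((np.abs(e2).max()+5*a2,(x,y,z,yaw,rot),q.round(2),e,a,q2.round(2),e2,a2))
out.sort(key=lambda t:(round(t[0]),abs(t[5][2])))
for t in out[:8]:print(*t[1:])
E
time python3 t4.py
```

```text
(0.3, 0.15, 0.45, 0, (30, -30)) [ 0.56 -0.5  -0.25  2.1  -0.86  1.54  1.96] [-34.7  22.3  71.4] 19.2 [ 0.46  0.24 -0.57  1.68  0.13  1.27  1.41] [-0. -0.  0.] 0.0
(0.3, 0.15, 0.6, 0, (30, -30)) [ 0.78 -0.5  -0.28  1.71 -0.93  1.8   1.89] [-42.2  42.8  31.6] 11.0 [ 0.65  0.28 -0.79  1.67  0.21  1.28  1.35] [0. 0. 0.] 0.0
(0.4, 0.15, 0.45, 0, (30, -30)) [ 0.76 -0.5  -0.46  1.97 -0.93  1.44  2.04] [-12.4  12.   19.8] 5.7 [ 0.68  0.29 -0.84  1.67  0.23  1.28  1.34] [0. 0. 0.] 0.0
(0.3, -0.3, 0.45, 30, (0, 0)) [ 1.18 -0.12 -0.44  1.49 -0.05  1.75  2.6 ] [-0.1 -0.   0. ] 13.3 [ 0.7   0.3  -0.86  1.66  0.24  1.29  1.33] [-0.  0. -0.] 0.0
(0.3, 0.15, 0.45, -30, (0, 0)) [ 0.81 -0.5  -0.83  1.63 -0.39  1.85  0.99] [-1.8  1.9  1.3] 0.8 [ 0.79  0.34 -0.98  1.66  0.29  1.3   1.29] [0. 0. 0.] 0.0
(0.3, -0.1, 0.45, 0, (30, -30)) [ 1.26 -0.4  -0.23  1.89 -0.8   1.84  2.6 ] [-0. -0. -0.] 1.7 [ 0.8   0.34 -1.    1.66  0.3   1.3   1.29] [-0.  0.  0.] 0.0
(0.3, 0.15, 0.45, 0, (0, 0)) [ 0.8  -0.5  -0.82  1.63 -0.38  1.85  1.51] [-1.3  1.3  1. ] 0.6 [ 0.83  0.36 -1.04  1.66  0.32  1.31  1.27] [0. 0. 0.] 0.0
(0.3, -0.1, 0.45, 30, (0, 0)) [ 1.11 -0.42 -0.58  1.67 -0.23  1.82  2.6 ] [-0. -0.  0.] 0.6 [ 0.86  0.38 -1.09  1.66  0.35  1.32  1.25] [0. 0. 0.] 0.0
real	1m19.588s
user	1m20.028s
sys	0m0.148s
```

```bash
python3 -m crank '[[[0,-1.6,2.5,2.5,0.5,1,0],[0,-1.6,4.8,2.5,0.5,1,0],[0,-1.6,5,2.5,0.5,1,0],[0,-1.6,5,2.5,0.5,1,0],[0,-1.6,5,2,0,1,0],[0,-1.6,5,1.8,0,1,0],[0,-1.6,5,0,0,1,0],[0,-1.6,5,0,0,1,0],[0,-1.6,5,0,0,0,0],[0,0,0,0,0,0,0]]]'; python3 st.py
cat > t5.py <<'E'
from sim import *
print(*go(q0,np.array([.55,-.03,.2]),down(-2,0),8))
for w in ([.3,.3,.35],[.25,.5,.3],[.45,.3,.2]):
    q,e,a=go(q0,np.array(w),down(-2,0),8);print(w,q.round(2),e,a,*go(q,np.array([.55,-.03,.2]),down(-2,0),8))
E
python3 t5.py
```

```text
clock: 31.52
position: [0.3141, 0.1302, 0.4417]
ee_rot: [-0.0, 1.0, -0.011, 0.002]
ft_force: [0.0, 0.2, -0.8]
grip_width: 0.002
grasp_force: 0.0
J [ 0.8  -0.48 -0.82  1.65 -0.34  1.82  1.52] F [ 0.   0.2 -0.8]
P [31.41 13.02 44.17] tilt 1.3 yawz -77.4 yawy 90.0 y.z -0.022
[ 0.82323386  0.35373033 -1.02694682  1.65952997  0.31216806  1.30605002
  1.27664019] [-0. -0. -0.] 0.0
[0.3, 0.3, 0.35] [ 0.83 -0.5  -1.21  1.69 -0.47  1.64  1.17] [-0.  0. -0.] 0.0 [ 0.93542555  0.43730178 -1.20479575  1.65523314  0.41816907  1.34136593
  1.20004428] [ 0. -0. -0.] 0.0
[0.25, 0.5, 0.3] [ 1.03 -0.5  -1.47  1.52 -0.63  1.58  0.9 ] [-67.6  69.5 -69.9] 12.5 [ 2.16611416 -0.5        -1.47        1.71345229 -0.64154033  1.37732819
  2.08011312] [ 42.4 120.4 -86.9] 16.7
[0.45, 0.3, 0.2] [ 1.5  -0.5  -1.47  1.73 -0.63  1.37  1.43] [-37.8 111.2 -79.5] 15.5 [ 2.16623414 -0.5        -1.47        1.71339825 -0.64157346  1.37732882
  2.08011011] [ 42.4 120.4 -86.9] 16.7
```

```bash
cat > t6.py <<'E'
from sim import *
routes={'A':[(.55,-.03,.2,0),(.60,-.03,.19,35),(.605,-.03,.16,50),(.59,-.03,.08,48),(.575,-.028,.051,45),(.645,-.031,.051,50)],
'B':[(.60,-.03,.25,0),(.65,-.03,.22,35),(.63,-.03,.2,50),(.6,-.03,.12,50),(.59,-.03,.08,48),(.575,-.028,.051,45),(.645,-.031,.051,50)],
'D':[(.60,-.03,.2,0),(.60,-.03,.15,35),(.59,-.03,.10,35),(.59,-.03,.1,47),(.575,-.028,.051,45),(.645,-.031,.051,50)],
'C':[(.60,-.03,.25,0),(.65,-.03,.22,35),(.65,-.03,.2,55),(.61,-.03,.15,50),(.59,-.03,.08,45),(.57,-.028,.051,43),(.645,-.031,.051,50)]}
for n,w in routes.items():
    q=q0;print(n)
    for x,y,z,t in w:
        q,e,a=go(q,np.array([x,y,z]),down(-2,t),8);print((x,z,t),q.round(2),e,a)
E
python3 t6.py
```

```text
A
(0.55, 0.2, 0) [ 0.82  0.35 -1.03  1.66  0.31  1.31  1.28] [-0. -0. -0.] 0.0
(0.6, 0.19, 35) [ 1.11 -0.03 -1.12  2.09  0.    0.46  1.52] [ 0. -0.  0.] 0.0
(0.605, 0.16, 50) [ 1.45 -0.05 -1.45  2.3   0.18  0.06  1.34] [21.6  6.4 21.1] 5.2
(0.59, 0.08, 48) [ 1.25  0.44 -1.37  2.36  2.09  0.44 -0.32] [-0.  0.  0.] 0.0
(0.575, 0.051, 45) [ 1.19  0.47 -1.31  2.37  2.06  0.46 -0.29] [-0. -0.  0.] 0.0
(0.645, 0.051, 50) [ 1.06  0.66 -1.22  2.26  2.24  0.59 -0.32] [ 0. -0.  0.] 0.0
B
(0.6, 0.25, 0) [ 0.74  0.45 -1.03  1.46  0.39  1.45  1.24] [ 0. -0.  0.] 0.0
(0.65, 0.22, 35) [ 1.06  0.13 -1.15  1.94  0.31  0.56  1.27] [ 0. -0.  0.] 0.0
(0.63, 0.2, 50) [ 1.14 -0.05 -1.15  2.22  0.03  0.07  1.48] [-0. -0.  0.] 0.0
(0.6, 0.12, 50) [ 0.99  0.11 -1.06  2.35  2.36  0.2  -0.79] [ 0. -0.  0.] 0.0
(0.59, 0.08, 48) [ 0.93  0.22 -1.01  2.37  2.34  0.28 -0.72] [ 0. -0.  0.] 0.0
(0.575, 0.051, 45) [ 0.87  0.26 -0.96  2.38  2.27  0.3  -0.65] [-0. -0. -0.] 0.0
(0.645, 0.051, 50) [ 0.82  0.45 -0.94  2.27  2.39  0.45 -0.64] [ 0. -0. -0.] 0.0
D
(0.6, 0.2, 0) [ 0.73  0.48 -1.01  1.53  0.41  1.36  1.22] [ 0.
[... 264 characters left out ...]
5) [ 0.81  0.24 -0.9   2.38  2.31  0.29 -0.7 ] [-0.  0. -0.] 0.0
(0.645, 0.051, 50) [ 0.78  0.43 -0.88  2.27  2.42  0.43 -0.7 ] [ 0. -0. -0.] 0.0
C
(0.6, 0.25, 0) [ 0.74  0.45 -1.03  1.46  0.39  1.45  1.24] [ 0. -0.  0.] 0.0
(0.65, 0.22, 35) [ 1.06  0.13 -1.15  1.94  0.31  0.56  1.27] [ 0. -0.  0.] 0.0
(0.65, 0.2, 55) [ 1.24  0.06 -1.29  2.23  2.18  0.12 -0.61] [-0. -0.  0.] 0.0
(0.61, 0.15, 50) [ 1.18  0.06 -1.23  2.3   2.09  0.11 -0.53] [ 0. -0.  0.] 0.0
(0.59, 0.08, 45) [ 1.03  0.24 -1.12  2.33  1.99  0.25 -0.36] [-0.  0. -0.] 0.0
(0.57, 0.051, 43) [ 1.02  0.3  -1.12  2.37  2.03  0.3  -0.38] [ 0. -0. -0.] 0.0
(0.645, 0.051, 50) [ 0.97  0.56 -1.11  2.27  2.29  0.52 -0.46] [ 0. -0. -0.] 0.0
```

```bash
cat > t6.py <<'E'
from sim import *
routes={'D2':[(.60,-.03,.2,0),(.60,-.03,.15,35),(.58,-.03,.13,35),(.58,-.03,.13,46),(.56,-.028,.06,43),(.56,-.028,.051,43),(.645,-.031,.051,50)],
'D3':[(.60,-.03,.2,0),(.61,-.03,.15,35),(.59,-.03,.13,35),(.59,-.03,.13,47),(.565,-.028,.08,43),(.56,-.028,.051,43),(.60,-.03,.051,46),(.645,-.031,.051,50)]}
for n,w in routes.items():
    q=q0;print(n)
    for x,y,z,t in w:
        q,e,a=go(q,np.array([x,y,z]),down(-2,t),8);print((x,z,t),q.round(2),e,a)
E
python3 t6.py
```

```text
D2
(0.6, 0.2, 0) [ 0.73  0.48 -1.01  1.53  0.41  1.36  1.22] [ 0. -0.  0.] 0.0
(0.6, 0.15, 35) [ 1.11  0.08 -1.16  2.13  0.31  0.38  1.25] [ 0. -0. -0.] 0.0
(0.58, 0.13, 35) [ 1.13  0.06 -1.17  2.19  0.28  0.33  1.27] [ 0.  0. -0.] 0.0
(0.58, 0.13, 46) [ 1.45  0.   -1.46  2.33  1.36  0.06  0.17] [1.6 8.2 0.8] 1.4
(0.56, 0.06, 43) [ 1.26  0.38 -1.37  2.38  1.9   0.38 -0.18] [0. 0. 0.] 0.0
(0.56, 0.051, 43) [ 1.23  0.43 -1.35  2.39  1.95  0.42 -0.2 ] [ 0. -0.  0.] 0.0
(0.645, 0.051, 50) [ 1.08  0.69 -1.24  2.26  2.23  0.61 -0.29] [-0.  0. -0.] 0.0
D3
(0.6, 0.2, 0) [ 0.73  0.48 -1.01  1.53  0.41  1.36  1.22] [ 0. -0.  0.] 0.0
(0.61, 0.15, 35) [ 1.06  0.12 -1.13  2.11  0.39  0.4   1.19] [ 0. -0.  0.] 0.0
(0.59, 0.13, 35) [ 1.07  0.09 -1.13  2.17  0.38  0.34  1.18] [ 0. -0.  0.] 0.0
(0.59, 0.13, 47) [ 0.86  0.02 -0.91  2.33  1.87  0.07 -0.35] [-0. -0. -0.] 0.0
(0.565, 0.08, 43) [ 0.85  0.1  -0.92  2.37  1.91  0.14 -0.37] [ 0.  0. -0.] 0.0
(0.56, 0.051, 43) [ 0.92  0.22 -1.    2.39  2.14  0.25 -0.54] [ 0. -0.  0.] 0.0
(0.6, 0.051, 46) [ 0.9   0.35 -1.    2.33  2.23  0.36 -0.55] [-0.  0. -0.] 0.0
(0.645, 0.051, 50) [ 0.88  0.49 -1.    2.27  2.35  0.47 -0.57] [-0.  0. -0.] 0.0
```

```bash
python3 -m crank '[[[0,3.6,-2,-3,0.2,0,0],[0,3.6,-2,-3,0.2,0,0],[0,3.6,-2,-3,0.2,0,0],[0,3.6,-2,-3,0.2,0,0],[0,3.6,-2,-3,0.2,0,-0.5],[0,3.6,-2,-3,0.2,0,-0.5],[0,3.6,-2,-3,0,0,-0.5],[0,3.4,-2,-3,0,0,-0.5],[0,0,0,0,0,0,0]]]'; python3 st.py
```

```text
clock: 32.65
position: [0.6011, -0.0366, 0.1972]
ee_rot: [0.023, 1.0, 0.001, -0.001]
ft_force: [0.4, 0.4, -0.2]
grip_width: -0.001
grasp_force: 0.0
J [ 0.75  0.49 -1.02  1.53  0.42  1.36  1.22] F [ 0.4  0.4 -0.2]
P [60.11 -3.66 19.72] tilt 0.2 yawz 123.5 yawy 87.4 y.z 0.003
```

```bash
python3 -m crank '[[[0,0.2,0.1,-0.5,0,-5,0],[0,0.2,0.1,-0.7,0,-5,0],[0,0.2,0.1,-0.7,0,-5,0],[0,0.2,0.1,-0.7,0,-5,0],[0,0.1,0.1,-0.7,0,-5,0],[0,0,0.1,-0.7,0,-5,0],[0,0,0.1,-0.7,0,-5,0],[0,-0.5,0,-0.5,0,0,0],[0,-0.5,0,-0.5,0,0,0],[0,-0.5,0,-0.5,0,0,0],[0,-0.5,0,-0.5,0,0,0],[0,0,0,0,0,0,0]]]'; python3 st.py
```

```text
clock: 34.15
position: [0.5897, -0.0266, 0.1352]
ee_rot: [0.02, 0.953, 0.007, 0.302]
ft_force: [0.1, 0.6, -0.3]
grip_width: -0.005
grasp_force: 0.0
J [ 1.15  0.09 -1.19  2.17  0.28  0.34  1.28] F [ 0.1  0.6 -0.3]
P [58.97 -2.66 13.52] tilt 35.1 yawz 0.2 yawy 88.1 y.z 0.026
```

```bash
python3 -m crank '[[[0,0,0,0,-1,0,-1.5],[0,0,-0.2,0,-0.5,0,-1.5],[0,0.2,-0.1,0,0,-2,0],[0,0,0,0,0,-2,0],[0,0,0,0,0,-2,0],[0,0,0,0,0,-2,0],[0,0,0,-0.3,0,-2,0],[0,0,0,-0.3,0,-2,0],[0,0,0,0,0,0,0]]]'; python3 st.py
```

```text
clock: 35.28
position: [0.5926, -0.0325, 0.1325]
ee_rot: [0.043, 0.921, -0.013, 0.387]
ft_force: [-0.3, 0.2, 0.2]
grip_width: 0.003
grasp_force: 0.0
J [ 0.92  0.02 -0.99  2.31  1.34  0.13  0.12] F [-0.3  0.2  0.2]
P [59.26 -3.25 13.25] tilt 45.6 yawz -4.7 yawy 84.9 y.z 0.008
```

```bash
python3 -m crank '[[[0,-0.8,0,-0.3,0,0,0],[0,-0.8,0.1,-0.5,0,0.5,0.5],[0,-0.8,0.1,-0.8,0,0.5,0.5],[0,-0.6,0.1,-0.9,0,0.5,0.5],[0,-0.3,0.1,-0.9,0,0.5,0.5],[0,0,0.1,-0.9,0,0.5,0.5],[0,0,0,-0.9,0,0,0],[0,0,0,0,0,0,0]]]'; python3 st.py
```

```text
clock: 36.28
position: [0.5591, -0.0277, 0.08]
ee_rot: [0.023, 0.93, -0.006, 0.367]
ft_force: [-0.7, -0.7, -0.1]
grip_width: -0.002
grasp_force: 0.0
J [ 0.94  0.1  -1.01  2.38  1.91  0.15 -0.38] F [-0.7 -0.7 -0.1]
P [55.91 -2.77  8.  ] tilt 43.0 yawz -2.3 yawy 87.3 y.z 0.007
```

```bash
python3 -m crank '[[[0,0,0,-0.8,0,0,0.2],[0,0,0,-0.8,0,0,0],[0,0,0,-0.8,0,0,0],[0,0,0,-0.6,0,0,0],[0,0,0,0,0,0,0]]]'; python3 st.py
python3 - <<'E'
from h import *
p,d=eyes.camera('side');q=cv2.resize(p[160:310,290:490],(800,600),interpolation=cv2.INTER_CUBIC);cv2.imwrite('pics/s4.png',q[:,:,::-1])
E
```

```text
clock: 36.9
position: [0.5593, -0.0277, 0.0502]
ee_rot: [0.022, 0.93, -0.005, 0.367]
ft_force: [0.5, -0.4, -0.6]
grip_width: 0.001
grasp_force: 0.0
J [ 0.98  0.25 -1.07  2.39  2.11  0.27 -0.5 ] F [ 0.5 -0.4 -0.6]
P [55.93 -2.77  5.02] tilt 43.1 yawz -2.1 yawy 87.5 y.z 0.006
```

View pics/s4.png

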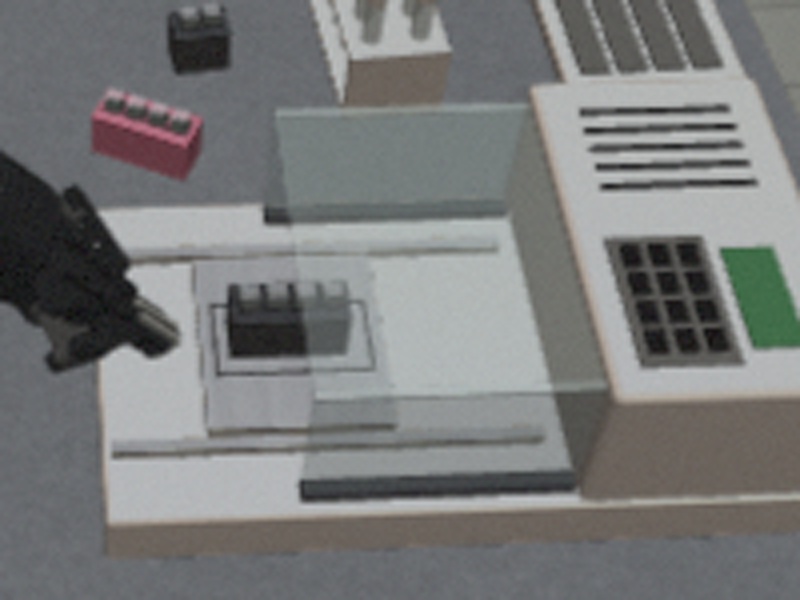

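The holder stands upright inside the outline at (290,320), and the shut fingertips at (165,335) are just in front of the tray edge at x≈205. I'll push slowly, increasing the tilt.

```bash
python3 -m crank '[[[0,0.3,0,0,0,-0.5,0],[0,0.4,-0.02,0,0,-0.5,0],[0,0.4,-0.02,0,0,-0.5,0],[0,0.4,-0.02,0,0,-0.5,0],[0,0.4,-0.02,0,0,-0.5,0],[0,0.4,-0.02,0,0,-0.5,0],[0,0.4,-0.02,0,0,-0.5,0],[0,0.4,-0.02,0,0,-0.5,0],[0,0.4,-0.02,0,0,-0.5,0],[0,0.4,-0.02,0,0,-0.5,0]]]'; python3 st.py; python3 -m crank '[[[0,0.4,-0.02,0,0,-0.5,0],[0,0.4,-0.02,0,0,-0.5,0],[0,0.4,-0.02,0,0,-0.5,0],[0,0.4,-0.02,0,0,-0.5,0],[0,0.4,-0.02,0,0,-0.5,0],[0,0.4,-0.02,0,0,-0.5,0]]]'; python3 st.py
```

```text
clock: 38.2
position: [0.5987, -0.0293, 0.0506]
ee_rot: [0.022, 0.913, -0.004, 0.408]
ft_force: [-3.0, 0.4, 1.3]
grip_width: -0.001
grasp_force: 1.1
J [ 1.    0.42 -1.1   2.36  2.31  0.44 -0.59] F [-3.   0.4  1.3]
P [59.87 -2.93  5.06] tilt 48.2 yawz -1.9 yawy 87.5 y.z 0.01
clock: 38.95
position: [0.6228, -0.0307, 0.0506]
ee_rot: [0.022, 0.902, -0.004, 0.432]
ft_force: [-2.5, 1.5, 1.1]
grip_width: -0.006
grasp_force: 1.2
J [ 0.99  0.51 -1.1   2.33  2.41  0.52 -0.61] F [-2.5  1.5  1.1]
P [62.28 -3.07  5.06] tilt 51.2 yawz -1.9 yawy 87.6 y.z 0.012
```

Pushing well at ~2.5 N. I'll go on in small steps until the inner stop is felt.

```bash
python3 -m crank '[[[0,0.35,-0.02,0,0,-0.4,0],[0,0.35,-0.02,0,0,-0.4,0],[0,0.35,-0.02,0,0,-0.4,0],[0,0.25,0,0,0,0,0],[0,0.2,0,0,0,0,0]]]' | grep -E "pos|ft"; for i in 1 2 3 4; do python3 -m crank '[[[0,0.2,0,0,0,0,0],[0,0,0,0,0,0,0]]]' | grep -E "pos|ft"; done
```

```text
position: [0.6377, -0.0314, 0.0507]
ft_force: [-2.0, 1.2, 1.3]
position: [0.6397, -0.0316, 0.0507]
ft_force: [-0.9, 0.0, 0.4]
position: [0.6417, -0.0316, 0.0507]
ft_force: [-0.6, 0.1, -0.2]
position: [0.6427, -0.0316, 0.0502]
ft_force: [-16.3, -1.6, 12.3]
position: [0.6433, -0.0315, 0.0496]
ft_force: [-40.7, -4.3, 31.9]
```

The inner stop was felt at x≈0.642. Backing straight out.

```bash
python3 -m crank '[[[0,-0.5,0,0,0,0,0],[0,-1.2,0,0.1,0,0.5,0],[0,-1.5,0,0.2,0,1,0],[0,-2,0,0.3,0,1,0],[0,-2,0,1,0,2,0],[0,-1,0,3,0,4,0],[0,0,0,3,0,4,0],[0,0,0,0,0,0,0]]]'; python3 st.py
python3 - <<'E'
from h import *
p,d=eyes.camera('side');q=cv2.resize(p[160:310,290:490],(800,600),interpolation=cv2.INTER_CUBIC);cv2.imwrite('pics/s5.png',q[:,:,::-1])
E
```

```text
clock: 41.58
position: [0.558, -0.047, 0.0762]
ee_rot: [0.025, 0.932, -0.027, 0.36]
ft_force: [0.3, -0.3, -0.7]
grip_width: -0.001
grasp_force: 0.0
J [ 1.02  0.13 -1.08  2.37  1.76  0.19 -0.18] F [ 0.3 -0.3 -0.7]
P [55.8  -4.7   7.62] tilt 42.3 yawz -5.8 yawy 86.2 y.z -0.032
```

View pics/s5.png

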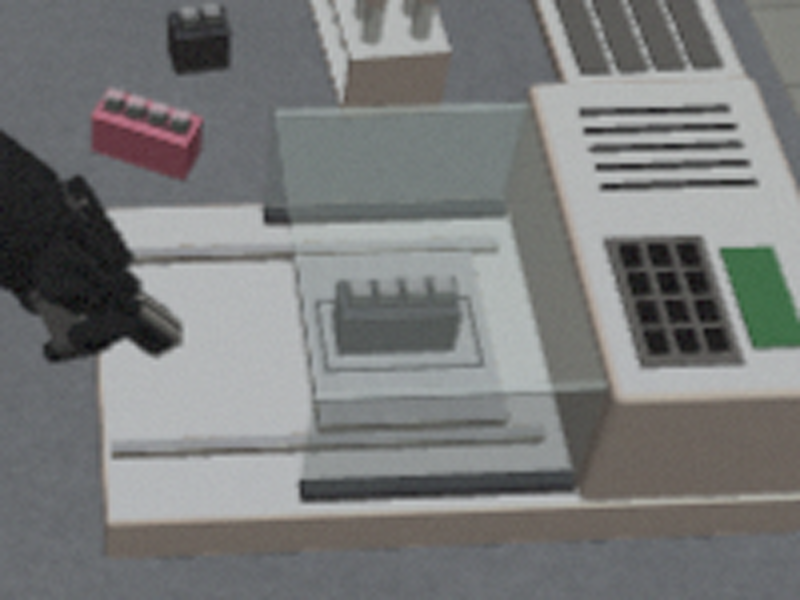

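The tray is home under the shield, its rear edge further in than at the start. The holder at (397,315) is upright inside the outline, and the gripper is clear of everything. Handing in.

```bash
python3 -c "
from workcell import job;print(job.hand_in())"
```

```text
the job is handed in; nothing more can be done
None
```

The job is handed in: the last picture shows the tray home against its stop with the long holder upright inside the outline, I saw no sign of the shield or other bench things being hit, and the judging result was not shown to me.

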